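# Roll down the trim on a bowed panel edge in a floating jig

### The job

Pick up the hand roller and gently set its wheel on the middle of the panel's bowed front edge, pressing until the sprung slide gives way about 60 mm; then, without lifting off and keeping the push between 3.5 and 6.5 N (slide 30 to 90 mm in) all the way, roll the wheel out to the left outer screw (robot's left), over to the right outer screw, and back to the middle. Finish while holding: keep the wheel balanced on the middle of the edge with the same push for a good five seconds, with the jig at rest near the middle of its cross travel, and stop there still pressing. The jig floats sideways with almost no friction and is driven by the push wherever the edge slopes, so steer it: never let it run into its side stops, and touch the jig with nothing but the roller, and leave the other things alone.

Things in the scene. Friction and masses are not known exactly. Their poses are not given: they have to be found in the camera images.
- jig: Fixed base of the floating jig: aluminium plate 300 x 400 x 16 mm with two dark steel side-stop blocks, 50 mm tall. Origin on the table top; its x points away from the robot (the pushing direction), y to the robot's left, z up. The plate spans x -120..+180, y -200..+200 mm. It is turned by up to 0.2 rad.
- cross (a joint): Cross slide of the jig (m): carriage with panel along the jig's y, 0 = middle, + = robot's left, stops at +-0.12 (beyond +-0.11 counts as run into). Moving mass 6 kg nominal (panel 4, may differ 20 %), friction 0.12 N, damping 0.6 N s/m, no spring. With the wheel s m left of edge_mid, a push of N newtons drives it by -N s / 0.32 newtons: unstable, time constant 0.6 s.
- press (a joint): Sprung press slide carrying the panel on the carriage (m), along the jig's x: 0 = out at its front stop, grows as the panel is pushed away from the robot, end at 0.13. Push = 2.0 N + 50 N/m x value: 0.03 is 3.5 N, 0.06 is 5 N, 0.09 is 6.5 N. Moving mass 4 kg, friction 0.15 N, damping 3 N s/m.
- edge_mid (a point): Middle of the panel's bowed front edge, mid thickness, 85 mm above the table, axes as the jig's, at jig x = -0.070 + press, y = cross. The panel is a grey plate 265 mm wide, 30 mm thick (70 to 100 mm up). Its aluminium front edge is an arc of radius 300 mm bulging to the robot (centre 300 mm along +x), usable to 95 mm either side, where grey end lugs stop the wheel.
- screw_left (a point): Left outer screw: dark head on top of the panel, 13 mm behind the edge, 53 mm left of edge_mid (55 mm along the edge). A middle screw marks edge_mid likewise. When the wheel touches the edge at this screw its centre is 58 mm left of edge_mid.
- screw_right (a point): Right outer screw, the mirror image of the left one.
- roller: Hand roller, 102 mm tall, 0.3 kg, standing upright in its cup: steel wheel below, 40 mm diameter, 30 mm high, spinning freely about the upright axis; above it a thin shank and a wooden handle 26 (x) x 24 (y) mm from 45 to 102 mm above the origin. Origin at the centre of the wheel's underside, z up along the handle.
- wheel_mid (a point): Centre of the roller's wheel, 15 mm above the roller's origin, on its axis; radius 20 mm. Wheel at edge height means this point is 85 mm above the table.
- cup: Fixed dark steel parking cup of the roller, 62 mm outside diameter, 22 mm tall, 50 mm inside, floor 6 mm thick; origin at its underside.
- mug: White mug, 80 mm diameter, 100 mm tall; bystander, not to be moved. Origin under its centre.
- flux: Amber bottle, 44 mm diameter, 110 mm tall; bystander. Origin under its centre.
- alcohol: Clear bottle, 48 mm diameter, 120 mm tall; bystander. Origin under its centre.
- tape: Roll of tape lying flat, 90 mm diameter, 24 mm tall; bystander. Origin under its centre.
- tray: Black parts tray 120 x 90 x 30 mm; bystander. Origin under its centre.

How it is judged:
By the outcome, as a careful person would: the job done as asked, in the order asked, and still so for the second after the job is handed in, while the arm keeps its last pose, push and grip.
It also fails if it takes over 69 s, if anything falls off the work surface, if the arm or the gripper's body presses on something with over 40 N, if the wrist force passes 120 N, or if a joint passes its speed limit or range.

### The arm

A 6-joint arm with a two-finger parallel gripper is mounted at the origin on the work surface. World frame = base frame: x ahead of the robot, y to its left, z up, the work surface at z = 0. Lengths are in m, angles in rad, forces in N, time in s.
With the tool pointing down it reaches from about 0.225 to 0.875 m from the base axis. Payload 3.4 kg.
Tool frame: the origin (TCP) lies at the very end of the fingers, on their centre line; the grasp point (between the pads) lies manip.grip_point_offset behind it (manip.grip_point_offset is the distance from the TCP to the grasp point, in m); z points along the fingers, y is the line along which they close (so a half turn about z gives the same grasp; the last joint's range is limited). The gripper opens to 85 mm and grips with 20 to 120 N. Pads are 22 mm wide; open, the fingers measure 114 mm over their backs; the gripper's body (76 mm by 85 mm) begins 54 mm behind the grasp point. The pads swing forward as they close: fully open they stand 13 mm farther back than shut.
Start: joints at [1.169, 0.276, 1.505, -0, 1.361, -0.121], TCP at [0.159, 0.553, 0.231] pointing down, gripper open.
Joint ranges: [-2.89, 2.89], [-0.75, 2.08], [0.22, 2.7], [-1.18, 4.32], [0.11, 2.71], [-2.7, 2.7]. Speed limits (rad/s): [2.57, 2.57, 3.14, 3.14, 3.14, 3.14].

### API

Orientations are given as a unit quaternion [w, x, y, z].
In Python, from rig import manip gives the robot as it stands.
- The arm moves only by the shell command python3 -m pendant 'ROWS' [FORCE]. ROWS is JSON, a list of rows, each an object of numbers: "jaw": the opening, from -1 (shut) to 1 (fully open); "tx", "ty", "tz": the shift along the world's x, y, z in cm; "ax", "ay", "az": the turn, a rotation vector about the world's x, y, z in degrees. In form: [{"jaw": .., "tx": .., "ty": .., "tz": .., "ax": .., "ay": .., "az": ..}, ...]. A call has 1 to 10 rows; each row is the pose to reach, as a shift and turn from the pose commanded when the call began; what a row does not reach only later rows make up. A row lasts 1/8 s, in which the tool goes at most 62.5 mm and 10.7 degrees, less where a joint would pass 70% of its speed; a pose out of reach is approached as far as the arm can. A call with a gripper value outside its range is refused whole. The fingers move at their own pace and stop on an object; FORCE is the grip in N (left out, the last holds). Time passes only in rows, so rows that repeat a pose let the fingers close. It gives the time, the measured TCP pose, the force, the opening and the grip force at its end, in the units of the state.
- manip.get_state(): the state, without advancing time (a new reading comes with each control period).
- manip.get_image(name): name is "side" or "top"; returns a dict with "pixels" (400x640x3 uint8, blue, green, red), "depth" (400x640 float32, m along the optical axis (not along the pixel's ray), 0 where there is no reading), "fx", "fy", "cx", "cy" (pixels), "D" ([k1, k2, p1, p2, k3] as OpenCV has them; the pictures are not rectified), "pose" (4x4, takes a point from camera to world coordinates). Camera axes: x right, y down, z forward; pixel columns grow to the right and rows downward; lengths in m; the calibration is good to about 2 mm. A picture is of the moment at which its call begins.
- manip.sign_off(): hands the job in; it is judged then, once.
The state is a dict: "clock": time; "qpos": joint angles; "qd": joint speeds; "effort": joint torques, N m; "position": TCP position; "ee_rot": TCP orientation; "contact_force": force on the tool from outside, world axes, zero at the start; "moment": the same for the moment, N m; "width": finger opening in m; "gripper_force": force on a finger pad.
Only numpy, scipy, OpenCV 4.12 (cv2) and the standard library are available. Lean on these libraries where they do the work, as an engineer would, in place of code of your own. Each camera call takes 0.05 s, during which the arm holds its last target. There are 200 camera calls.

## Working session

There is one attempt and no reset: what is moved stays moved. The work goes in short steps, Python scripts to look and compute and a shell command to move; the robot and the scene stay as the last step left them, time stands still between calls to the robot, and variables do not carry over. Pictures are saved under pics/ and viewed, at most 10 in all, crops included, and the job is handed in when it is done.

```bash
ls; mkdir -p pics
python3 - <<'E'
from rig import manip
import cv2,numpy as np
print(manip.get_state(), manip.grip_point_offset)
for n in("top","side"):
    im=manip.get_image(n); cv2.imwrite(f"pics/{n}0.png",im["pixels"]); np.savez(f"{n}0.npz",**im)
    print(n,im["fx"],im["fy"],im["cx"],im["cy"],im["D"],np.round(im["pose"],4).tolist())
E
```

```text
pics
{'clock': 0.0, 'qpos': array([ 1.16901615e+00,  2.76571109e-01,  1.50615993e+00,  2.27937094e-05,
        1.36072442e+00, -1.21014415e-01]), 'qd': array([-8.09279291e-04, -9.26751880e-05, -1.31076203e-03,  4.53289870e-04,
       -3.13797864e-04,  1.95714892e-03]), 'effort': array([ 1.15243016e-03, -4.16776478e+01, -2.45811385e+01,  4.68136332e-04,
        1.06119277e-02,  4.43601721e-06]), 'position': array([0.15911528, 0.55197135, 0.23044268]), 'ee_rot': array([-2.51467585e-04,  1.39924541e-01,  9.90161732e-01, -8.96879354e-04]), 'contact_force': array([-0.88645364,  0.00520231,  0.59978195]), 'moment': array([ 0.00337826, -0.06354232, -0.0108105 ]), 'gripper_force': 0.0, 'width': 0.085017526378217} 0.0187
top 445.5021002442203 445.5021002442203 318.7635784295413 197.51205102306804 [0.00418387 0.         0.         0.         0.        ] [[0.108, -0.9734, 0.2022, 0.2901], [-0.9941, -0.1067, 0.0171, 0.0164], [0.005, -0.2028, -0.9792, 1.2038], [0.0, 0.0, 0.0, 1.0]]
side 373.0322762712845 373.0322762712845 317.09151737727933 201.6290524891995 [-0.05119746  0.          0.          0.          0.        ] [[0.9926, -0.1045, 0.0623, 0.4562], [-0.1205, -0.7745, 0.621, -0.743], [-0.0166, -0.6239, -0.7813, 1.0605], [0.0, 0.0, 0.0, 1.0]]
```

View pics/top0.png

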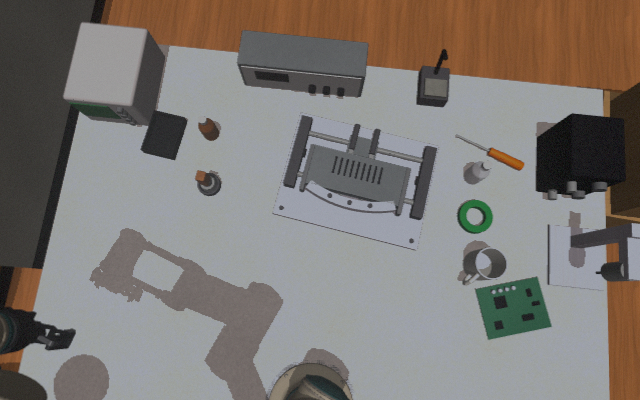

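View pics/side0.png

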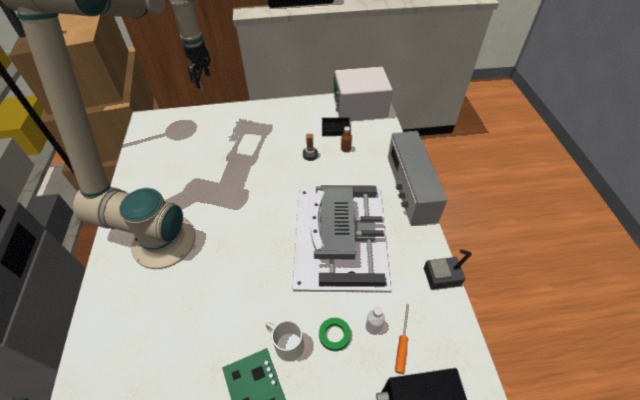

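```bash
cat > h.py <<'E'
import numpy as np,cv2
def K(im): return np.array([[im["fx"],0,im["cx"]],[0,im["fy"],im["cy"]],[0,0,1]],float)
def ray(im,uv,z):
    uv=np.asarray(uv,float).reshape(-1,1,2)
    n=cv2.undistortPoints(uv,K(im),np.asarray(im["D"],float)).reshape(-1,2)
    d=np.c_[n,np.ones(len(n))]@im["pose"][:3,:3].T; o=im["pose"][:3,3]
    return o+d*((z-o[2])/d[:,2])[:,None]
def cloud(im):
    v,u=np.mgrid[:400,:640]; n=cv2.undistortPoints(np.stack([u,v],-1).reshape(-1,1,2).astype(float),K(im),np.asarray(im["D"],float)).reshape(-1,2)
    p=np.c_[n,np.ones(len(n))]*np.asarray(im["depth"],float).reshape(-1,1)
    return (p@im["pose"][:3,:3].T+im["pose"][:3,3]).reshape(400,640,3)
E
python3 - <<'E'
from h import *
t=dict(np.load("top0.npz")); s=dict(np.load("side0.npz"))
a=cv2.resize(t["pixels"][110:255,265:445],None,fx=4,fy=4,interpolation=cv2.INTER_CUBIC)[:, :720]
cv2.imwrite("pics/jig.png",a)
b=cv2.resize(t["pixels"][160:205,180:240],None,fx=6,fy=6,interpolation=cv2.INTER_CUBIC)
c=cv2.resize(s["pixels"][125:170,290:350],None,fx=6,fy=6,interpolation=cv2.INTER_CUBIC)
cv2.imwrite("pics/rol.png",np.hstack([b,c]))
for n,im,(x0,x1,y0,y1) in(("top",t,(185,230,160,205)),("side",s,(295,325,130,165))):
    P=cloud(im)[y0:y1,x0:x1]; px=im["pixels"][y0:y1,x0:x1].astype(int)
    m=(px[...,2]-px[...,0]>40)
    v,u=np.nonzero(m); print(n,m.sum(),u.mean()+x0,v.mean()+y0,"z",np.percentile(P[m][:,2],[5,50,95]))
    top=m&(P[...,2]>.10); v,u=np.nonzero(top); print(" top px",len(u),u.min()+x0,u.max()+x0,v.min()+y0,v.max()+y0, np.median(P[top],0))
    c=np.array([[u.mean()+x0,v.mean()+y0]]); print(" handle top",ray(im,c,.108))
    hb=(P[...,2]>.018)&(P[...,2]<.026); print(" cup rim mean",P[hb].mean(0),P[hb].min(0),P[hb].max(0))
P=cloud(t)[110:255,265:445]
for lo,hi in((.013,.019),(.04,.056),(.060,.070),(.095,.104)):
    m=(P[...,2]>lo)&(P[...,2]<hi); print(lo,m.sum()); q=P[m][:,:2]
    if len(q)>50: print(cv2.boxPoints(cv2.minAreaRect(q.astype(np.float32))).round(4).tolist())
E
```

```text
top 77 200.01298701298703 175.44155844155844 z [0.10412246 0.10763858 0.11092696]
 top px 77 195 205 171 180 [0.54079042 0.34045241 0.10763858]
 handle top [[0.54031661 0.34072676 0.108     ]]
 cup rim mean [0.53564474 0.33557926 0.02162891] [0.51016863 0.31120962 0.01802333] [0.57051467 0.37183179 0.02596205]
side 61 309.1639344262295 139.0 z [0.06105845 0.09905205 0.11222604]
 top px 29 307 312 134 138 [0.54145041 0.33449717 0.1088209 ]
 handle top [[0.54171123 0.33612961 0.108     ]]
 cup rim mean [0.5451175  0.33719404 0.02195543] [0.5127751  0.30767728 0.0180789 ] [0.61243996 0.45652233 0.02599924]
0.013 5566
[[0.4219000041484833, -0.23639999330043793], [0.7192999720573425, -0.27959999442100525], [0.7767999768257141, 0.11630000174045563], [0.47929999232292175, 0.15950000286102295]]
0.04 2103
[[0.5019999742507935, -0.2387000024318695], [0.7009999752044678, -0.26739999651908875], [0.755299985408783, 0.1096000000834465], [0.5562999844551086, 0.13819999992847443]]
0.06 286
[[0.45329999923706055, 0.04560000076889992], [0.5102999806404114, -0.16410000622272491], [0.7541999816894531, -0.09780000150203705], [0.6972000002861023, 0.11190000176429749]]
0.095 4762
[[0.482699990272522, -0.17110000550746918], [0.6216999888420105, -0.19099999964237213], [0.6593999862670898, 0.07270000129938126], [0.5203999876976013, 0.09260000288486481]]
```

View pics/jig.png

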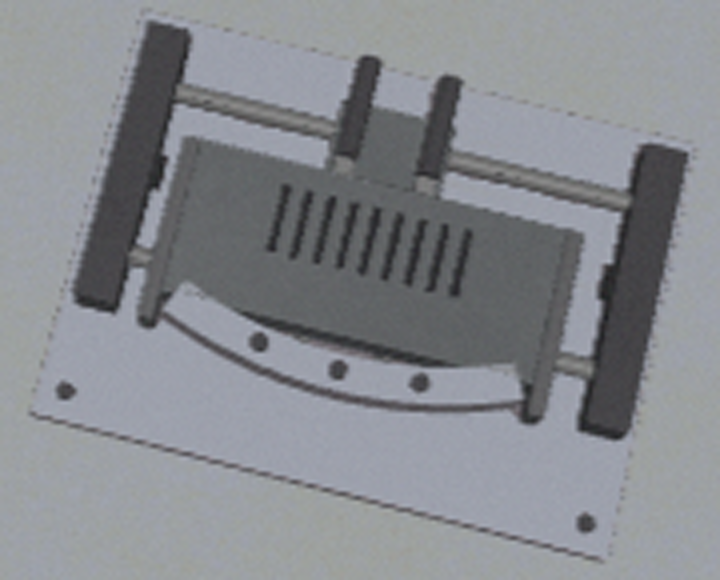

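View pics/rol.png

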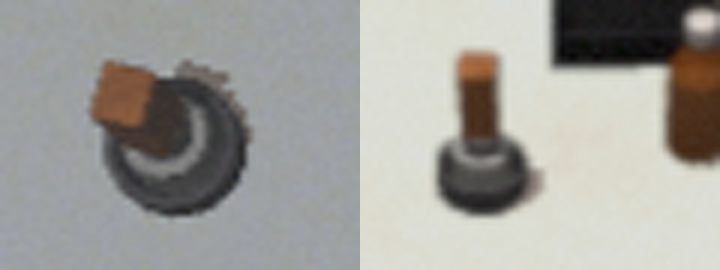

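```bash
python3 -m pendant '[{"jaw":1,"tx":5,"ty":-2.8,"az":3},{"jaw":1,"tx":10,"ty":-5.6,"az":6},{"jaw":1,"tx":15,"ty":-8.5,"az":10},{"jaw":1,"tx":20.5,"ty":-11.5,"az":10},{"jaw":1,"tx":26,"ty":-14.6,"az":10},{"jaw":1,"tx":31.5,"ty":-17.7,"az":10},{"jaw":1,"tx":36,"ty":-20.3,"az":10},{"jaw":1,"tx":38.2,"ty":-21.5,"tz":-2,"az":10},{"jaw":1,"tx":38.2,"ty":-21.5,"tz":-5,"az":10},{"jaw":1,"tx":38.2,"ty":-21.5,"tz":-8,"az":10}]' 60
cat > jig.py <<'E'
from h import *
YAW=-0.1441; O=np.array([.5696,-.0558])
R=np.array([[np.cos(YAW),-np.sin(YAW)],[np.sin(YAW),np.cos(YAW)]])
def toj(p): return (np.asarray(p)[...,:2]-O)@R
def toworld(q): return np.asarray(q)@R.T+O
def panel(im,press=0.):
    """cross from panel sides (depth), and press from its rear edge"""
    P=cloud(im); q=toj(P); z=P[...,2]
    m=(z>.092)&(z<.107)&(abs(q[...,1])<.26)&(q[...,0]>-.01+press)&(q[...,0]<.055+press)
    px=q[m]; ys=px[:,1]
    lo,hi=np.percentile(ys,[.7,99.3])
    g=im["pixels"].max(-1)
    s=m&(g<62); 
    return (lo+hi)/2,hi-lo,(np.median(q[s][:,1]) if s.any() else np.nan),s.sum(),m.sum()
E
python3 - <<'E'
from jig import *
t=dict(np.load("top0.npz")); s=dict(np.load("side0.npz"))
uv=np.array([[259,342],[338,370],[420,382]])/4+np.array([265,110])
print("screws jig",toj(ray(t,uv,.102)).round(4).tolist())
uv=np.array([[65,390],[586,523]])/4+np.array([265,110]); print("plate screws",toj(ray(t,uv,.017)).round(4).tolist())
for im in(t,s):
    print(panel(im))
    P=cloud(im);q=toj(P);z=P[...,2];m=(abs(q[...,0])<.12)&(abs(q[...,1])<.1)&(z>.092)&(z<.107)
    g=im["pixels"].max(-1); d=m&(q[...,0]>-.02)&(q[...,0]<.05); print(np.percentile(g[d],[2,5,10,20,50,80]), "x range",np.percentile(q[m][:,0],[.5,99.5]))
    from scipy.ndimage import label,find_objects,center_of_mass
    k=d&(g<65); l,n=label(k); print([(round(float(q[l==i][:,0].mean()),4),round(float(q[l==i][:,1].mean()),4),int((l==i).sum())) for i in range(1,n+1)])
P=cloud(t)[165:185,190:210];px=t["pixels"][165:185,190:210].astype(int);m=(px[...,2]-px[...,0]>40)
v,u=np.nonzero(m); w=ray(t,np.c_[u+190,v+165],.108)[:,:2]; print(cv2.minAreaRect((w*1000).astype(np.float32)))
E
```

```text
screws jig [[-0.0526, 0.0574], [-0.0576, 0.0048], [-0.0522, -0.047]]
plate screws [[-0.0996, 0.1784], [-0.0995, -0.1821]]
(np.float64(0.006724447758219315), np.float64(0.2618517900280267), np.float64(0.004915394944660814), np.int64(195), np.int64(2529))
[ 48.   50.   65.   91.6 101.  103. ] x range [-0.06868994  0.06893972]
[(0.0318, 0.0661, 20), (0.0296, 0.0512, 23), (0.0303, 0.0361, 24), (0.0289, 0.0209, 20), (0.029, 0.006, 21), (0.03, -0.0091, 24), (0.0425, -0.0239, 7), (0.0295, -0.0389, 25), (0.0422, -0.0535, 10), (0.0099, 0.0663, 3), (0.0222, -0.024, 15), (0.019, -0.0542, 13)]
(np.float64(0.003724321035647321), np.float64(0.26466261977133226), np.float64(-0.03926933636456183), np.int64(80), np.int64(1414))
[ 56.   61.   67.   91.6 121.  125. ] x range [-0.06501856  0.07125305]
[(0.0196, 0.0634, 2), (0.0306, 0.0341, 11), (0.0304, 0.0186, 13), (0.0191, 0.0048, 2), (0.0396, 0.0029, 7), (0.0126, -0.0087, 2), (0.0204, -0.0125, 1), (0.0489, -0.0108, 1), (0.0309, -0.0241, 13), (0.0294, -0.0397, 13), (0.0306, -0.0551, 15)]
((540.4656372070312, 340.7221374511719), (21.18642234802246, 23.2349910736084), 83.55126190185547)invalid input at $[0]: expected keys jaw, tx, ty, tz, ax, ay, az
```

```bash
python3 -m pendant '[{"jaw":1,"tx":5,"ty":-2.8,"tz":0,"ax":0,"ay":0,"az":3},{"jaw":1,"tx":10,"ty":-5.6,"tz":0,"ax":0,"ay":0,"az":6},{"jaw":1,"tx":15,"ty":-8.5,"tz":0,"ax":0,"ay":0,"az":10},{"jaw":1,"tx":20.5,"ty":-11.5,"tz":0,"ax":0,"ay":0,"az":10},{"jaw":1,"tx":26,"ty":-14.6,"tz":0,"ax":0,"ay":0,"az":10},{"jaw":1,"tx":31.5,"ty":-17.7,"tz":0,"ax":0,"ay":0,"az":10},{"jaw":1,"tx":36,"ty":-20.3,"tz":0,"ax":0,"ay":0,"az":10},{"jaw":1,"tx":38.2,"ty":-21.4,"tz":-2,"ax":0,"ay":0,"az":10},{"jaw":1,"tx":38.2,"ty":-21.4,"tz":-5,"ax":0,"ay":0,"az":10},{"jaw":1,"tx":38.2,"ty":-21.4,"tz":-8,"ax":0,"ay":0,"az":10}]' 80
```

```text
clock: 1.35
position: [0.5402, 0.3384, 0.1489]
ee_rot: [-0.001, 0.053, 0.999, -0.0]
contact_force: [-0.3, 0.3, -0.1]
width: 0.0856
gripper_force: 0.0
```

```bash
python3 -m pendant '[{"jaw":1,"tx":0.1,"ty":0,"tz":-3,"ax":0,"ay":0,"az":0},{"jaw":1,"tx":0.1,"ty":0,"tz":-6,"ax":0,"ay":0,"az":0},{"jaw":1,"tx":0.1,"ty":0,"tz":-8.2,"ax":0,"ay":0,"az":0},{"jaw":-1,"tx":0.1,"ty":0,"tz":-8.2,"ax":0,"ay":0,"az":0},{"jaw":-1,"tx":0.1,"ty":0,"tz":-8.2,"ax":0,"ay":0,"az":0},{"jaw":-1,"tx":0.1,"ty":0,"tz":-8.2,"ax":0,"ay":0,"az":0},{"jaw":-1,"tx":0.1,"ty":0,"tz":-8.2,"ax":0,"ay":0,"az":0},{"jaw":-1,"tx":0.1,"ty":0,"tz":-8.2,"ax":0,"ay":0,"az":0},{"jaw":-1,"tx":0.1,"ty":0,"tz":-8.2,"ax":0,"ay":0,"az":0}]' 100
```

```text
clock: 2.48
position: [0.543, 0.339, 0.0705]
ee_rot: [0.001, 0.053, 0.999, 0.001]
contact_force: [-1.0, 1.0, 6.0]
width: 0.0228
gripper_force: 97.7
```

```bash
python3 -m pendant '[{"jaw":-1,"tx":0,"ty":0,"tz":1.5,"ax":0,"ay":0,"az":0},{"jaw":-1,"tx":0,"ty":0,"tz":4,"ax":0,"ay":0,"az":0},{"jaw":-1,"tx":-2,"ty":-2,"tz":6.7,"ax":0,"ay":0,"az":0},{"jaw":-1,"tx":-5,"ty":-6,"tz":6.7,"ax":0,"ay":0,"az":0},{"jaw":-1,"tx":-8,"ty":-10.5,"tz":6.7,"ax":0,"ay":0,"az":0},{"jaw":-1,"tx":-9.9,"ty":-15.5,"tz":6.7,"ax":0,"ay":0,"az":0},{"jaw":-1,"tx":-9.9,"ty":-21,"tz":6.7,"ax":0,"ay":0,"az":0},{"jaw":-1,"tx":-9.9,"ty":-26.5,"tz":6.7,"ax":0,"ay":0,"az":0},{"jaw":-1,"tx":-9.9,"ty":-32,"tz":6.7,"ax":0,"ay":0,"az":0},{"jaw":-1,"tx":-9.9,"ty":-36,"tz":6.7,"ax":0,"ay":0,"az":0}]'
python3 - <<'E'
from rig import manip
from jig import *
for n in("top","side"):
    im=manip.get_image(n); np.savez(f"{n}1.npz",**im); print(n,panel(im)); 
    if n=="side": b=im["pixels"][130:300,200:400]
    else: a=im["pixels"][110:280,250:450]
cv2.imwrite("pics/near.png",cv2.resize(np.hstack([a,b]),None,fx=2,fy=2,interpolation=cv2.INTER_CUBIC))
st=manip.get_state(); print(st["position"],st["contact_force"],toj(st["position"]))
E
```

```text
clock: 3.72
position: [0.4426, -0.0237, 0.1366]
ee_rot: [-0.0, 0.054, 0.999, -0.0]
contact_force: [0.3, 0.2, -3.7]
width: 0.0226
gripper_force: 98.6
top (np.float64(0.006913234392715774), np.float64(0.2630556033464012), np.float64(-0.008057043677755603), np.int64(127), np.int64(1510))
side (np.float64(0.0034903400447643257), np.float64(0.2635122258622302), np.float64(-0.012383614308792718), np.int64(127), np.int64(1419))
[ 0.44328144 -0.02515149  0.13658609] [-0.23378755  0.25822711 -2.86582085] [-0.12941052  0.01219128]
```

View pics/near.png

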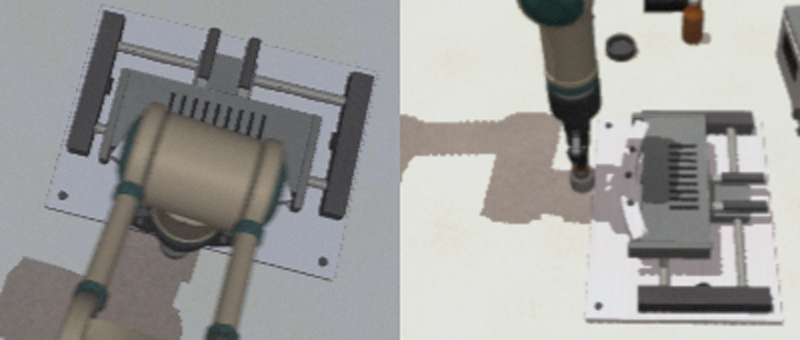

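```bash
python3 -m pendant '[{"jaw":-1,"tx":0.9,"ty":-0.85,"tz":-0.2,"ax":0,"ay":0,"az":0},{"jaw":-1,"tx":2.05,"ty":-1.05,"tz":-0.2,"ax":0,"ay":0,"az":0},{"jaw":-1,"tx":3.05,"ty":-1.17,"tz":-0.2,"ax":0,"ay":0,"az":0},{"jaw":-1,"tx":3.45,"ty":-1.23,"tz":-0.2,"ax":0,"ay":0,"az":0},{"jaw":-1,"tx":3.85,"ty":-1.28,"tz":-0.2,"ax":0,"ay":0,"az":0},{"jaw":-1,"tx":4.25,"ty":-1.34,"tz":-0.2,"ax":0,"ay":0,"az":0},{"jaw":-1,"tx":4.75,"ty":-1.41,"tz":-0.2,"ax":0,"ay":0,"az":0},{"jaw":-1,"tx":5.35,"ty":-1.5,"tz":-0.2,"ax":0,"ay":0,"az":0},{"jaw":-1,"tx":6.05,"ty":-1.6,"tz":-0.2,"ax":0,"ay":0,"az":0},{"jaw":-1,"tx":6.7,"ty":-1.7,"tz":-0.2,"ax":0,"ay":0,"az":0}]'
cat > look.py <<'E'
from rig import manip
from jig import *
import sys
def look(press):
    im=manip.get_image("side"); s1=manip.get_state(); P=cloud(im); q=toj(P); z=P[...,2]
    r=panel(im,press)
    m=(z>.094)&(z<.106)&(abs(q[...,1]-r[0])<.12)&(q[...,0]>.0)&(q[...,0]<.2)
    c=r[0]+.0015; rear=np.percentile(q[m][:,0],99)
    w=toj(s1["position"])
    f=s1["contact_force"][:2]@R
    print("t %.2f c %.4f width %.3f | tcp jig %s z %.4f s %.4f | rear x %.4f | f jig %s"%(s1["clock"],c,r[1],w.round(4),s1["position"][2],w[1]-c,rear,f.round(2)))
    return im,c,w
if __name__=="__main__": look(float(sys.argv[1]))
E
python3 look.py 0.03
```

```text
clock: 5.08
position: [0.5105, -0.0385, 0.134]
ee_rot: [-0.0, 0.053, 0.999, 0.0]
contact_force: [-2.7, 0.4, -2.6]
width: 0.0228
gripper_force: 98.9
t 5.12 c 0.0057 width 0.265 | tcp jig [-0.0593  0.0085] z 0.1342 s 0.0028 | rear x 0.0966 | f jig [ 0.71 -0.1 ]
```

```bash
python3 -m pendant '[{"jaw":-1,"tx":0.5,"ty":-0.2,"tz":0,"ax":0,"ay":0,"az":0},{"jaw":-1,"tx":1.1,"ty":-0.4,"tz":0,"ax":0,"ay":0,"az":0},{"jaw":-1,"tx":1.8,"ty":-0.5,"tz":0,"ax":0,"ay":0,"az":0},{"jaw":-1,"tx":2.4,"ty":-0.6,"tz":0,"ax":0,"ay":0,"az":0},{"jaw":-1,"tx":2.8,"ty":-0.7,"tz":0,"ax":0,"ay":0,"az":0},{"jaw":-1,"tx":2.9,"ty":-0.7,"tz":0,"ax":0,"ay":0,"az":0}]'
python3 look.py 0.06;python3 look.py 0.06; python3 -c "
from rig import manip
import cv2
a=manip.get_image('side')['pixels'][130:300,260:420];cv2.imwrite('pics/press.png',cv2.resize(a,None,fx=3,fy=3,interpolation=cv2.INTER_CUBIC))"
```

```text
clock: 5.88
position: [0.5397, -0.0456, 0.1343]
ee_rot: [0.0, 0.053, 0.999, -0.0]
contact_force: [-4.9, 0.6, -1.3]
width: 0.023
gripper_force: 99.0
t 5.92 c 0.0058 width 0.265 | tcp jig [-0.0312  0.0058] z 0.1343 s 0.0001 | rear x 0.1258 | f jig [-4.   -0.69]
t 5.97 c 0.0059 width 0.265 | tcp jig [-0.0316  0.0059] z 0.1343 s -0.0000 | rear x 0.1258 | f jig [-5.11  0.1 ]
```

View pics/press.png

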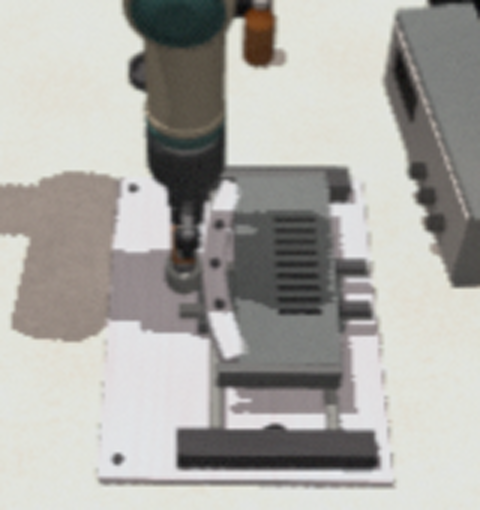

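```bash
cat > plan.py <<'E'
import sys,json,os
from look import *
from scipy.optimize import least_squares
K,FR,DA,H=5/.32/6,.12/6,.1,1/8
def step(c,v,w0,w1,T=H,n=10):
    d=T/n; out=[]
    for i in range(n):
        w=w0+(w1-w0)*(i+.5)/n
        a=-K*(w-c)-DA*v; 
        if abs(v)<2e-4 and abs(a)<FR: v=0.
        else: v+=d*(a-FR*np.tanh(v/2e-3))
        c+=d*v
    return c,v
def sim(c,v,w0,ws):
    o=[]
    for w in ws: c,v=step(c,v,w0,w); w0=w; o.append((c,v,w-c))
    return np.array(o)
S=json.load(open("st.json")) if os.path.exists("st.json") else dict(cmd=[-.0314,.0058],row=0)
T1,T2,END=map(int,sys.argv[1:4]); nout=int(sys.argv[4]); row=S["row"]; cref=float(sys.argv[5]) if len(sys.argv)>5 else 0.
_,c1,w1=look(.06); _,c2,w2=look(.06)
v=(c2-c1)/.05; cmd=np.array(S["cmd"])
c,v=step(c2,v,cmd[1],cmd[1],.05)
c,v=float(c),float(v)
print("v %.4f cmd %s row %d"%(v,cmd.round(4),row))
n=max(END-row,nout)+4
def res(w):
    o=sim(c,v,cmd[1],w); s=o[:,2]; acc=np.diff(np.r_[cmd[1],cmd[1],w],n=2)
    r=[acc*40, o[:,0]*2, np.clip(abs(s)-.064,0,1)*400, np.clip(abs(o[:,0])-.07,0,1)*300]
    if T1>row: r.append([(s[T1-row-1]-.061)*300])
    if T2>row: r.append([(s[T2-row-1]+.061)*300])
    e=END-row
    if e>0: o=o[e-1:]
    else: o=o[-6:]
    r+= [(o[:,0]-cref)*40,o[:,1]*60,o[:,2]*60]
    return np.concatenate([np.ravel(x) for x in r])
ws=least_squares(res,np.full(n,cmd[1]),max_nfev=60).x
o=sim(c,v,cmd[1],ws); ws=ws[:nout]; o2=o[:nout]
q=np.c_[-.029+.32-np.sqrt(.32**2-np.clip(o2[:,2],-.1,.1)**2),ws]-cmd
d=np.round(q@R.T*100,1)
print("c all",(o[:,0]*1000).round().astype(int).tolist()); print("s all",(o[:,2]*1000).round().astype(int).tolist())
print(json.dumps([{"jaw":-1,"tx":a,"ty":b,"tz":0,"ax":0,"ay":0,"az":0} for a,b in d.tolist()]))
S=dict(cmd=(cmd+d[-1]/100@R).tolist(),row=row+nout); json.dump(S,open("next.json","w"))
E
python3 plan.py 12 24 40 10
```

```text
t 6.08 c 0.0058 width 0.266 | tcp jig [-0.0319  0.0059] z 0.1343 s 0.0000 | rear x 0.1250 | f jig [-4.99  1.58]
t 6.12 c 0.0060 width 0.266 | tcp jig [-0.0319  0.0059] z 0.1343 s -0.0001 | rear x 0.1249 | f jig [-4.16 -0.53]
v 0.0024 cmd [-0.0314  0.0058] row 0
c all [6, 7, 7, 9, 11, 13, 16, 19, 22, 24, 24, 22, 18, 12, 4, -5, -14, -24, -33, -41, -47, -51, -52, -51, -48, -43, -37, -31, -24, -17, -11, -7, -3, 0, 1, 2, 2, 2, 2, 1, 1, 1, 1, 1]
s all [-7, -15, -23, -27, -27, -21, -12, 2, 19, 36, 51, 61, 60, 52, 41, 27, 13, -2, -17, -31, -43, -53, -60, -61, -54, -42, -28, -14, -2, 8, 14, 18, 20, 19, 16, 13, 9, 5, 2, -1, -1, -1, -1, -1]
[{"jaw": -1, "tx": 0.2, "ty": -0.7, "tz": 0, "ax": 0, "ay": 0, "az": 0}, {"jaw": -1, "tx": 0.1, "ty": -1.5, "tz": 0, "ax": 0, "ay": 0, "az": 0}, {"jaw": -1, "tx": 0.0, "ty": -2.1, "tz": 0, "ax": 0, "ay": 0, "az": 0}, {"jaw": -1, "tx": 0.0, "ty": -2.4, "tz": 0, "ax": 0, "ay": 0, "az": 0}, {"jaw": -1, "tx": 0.0, "ty": -2.2, "tz": 0, "ax": 0, "ay": 0, "az": 0}, {"jaw": -1, "tx": 0.1, "ty": -1.4, "tz": 0, "ax": 0, "ay": 0, "az": 0}, {"jaw": -1, "tx": 0.2, "ty": -0.1, "tz": 0, "ax": 0, "ay": 0, "az": 0}, {"jaw": -1, "tx": 0.5, "ty": 1.5, "tz": 0, "ax": 0, "ay": 0, "az": 0}, {"jaw": -1, "tx": 0.8, "ty": 3.4, "tz": 0, "ax": 0, "ay": 0, "az": 0}, {"jaw": -1, "tx": 1.2, "ty": 5.3, "tz": 0, "ax": 0, "ay": 0, "az": 0}]
```

```bash
python3 -m pendant '[{"jaw":-1,"tx":0.2,"ty":-0.7,"tz":0,"ax":0,"ay":0,"az":0},{"jaw":-1,"tx":0.1,"ty":-1.5,"tz":0,"ax":0,"ay":0,"az":0},{"jaw":-1,"tx":0.0,"ty":-2.1,"tz":0,"ax":0,"ay":0,"az":0},{"jaw":-1,"tx":0.0,"ty":-2.4,"tz":0,"ax":0,"ay":0,"az":0}]' | head -2
python3 - <<'E'
import json,numpy as np
from jig import R
c=np.array([-.0314,.0058])+np.array([0,-.024])@R; json.dump(dict(cmd=c.tolist(),row=4),open("st.json","w"))
E
python3 plan.py 12 24 40 9
```

```text
clock: 6.62
position: [0.5385, -0.07, 0.1341]
t 6.67 c 0.0060 width 0.265 | tcp jig [-0.0286 -0.0188] z 0.1341 s -0.0248 | rear x 0.1272 | f jig [-5.25 -1.32]
t 6.72 c 0.0062 width 0.266 | tcp jig [-0.0286 -0.0186] z 0.1341 s -0.0247 | rear x 0.1272 | f jig [-4.9  -0.36]
v 0.0048 cmd [-0.028 -0.018] row 4
c all [7, 8, 10, 11, 12, 13, 13, 12, 9, 5, 1, -1, -2, -2, -2, -3, -3, -3, -3, -2, 1, 5, 9, 13, 15, 17, 17, 16, 14, 12, 9, 7, 6, 5, 5, 6, 6, 6, 6, 6]
s all [-16, -9, -7, -8, -3, 14, 41, 59, 29, -4, -21, -22, -14, -4, 5, 12, 11, -3, -33, -59, -40, -11, 9, 18, 21, 24, 28, 30, 26, 15, -1, -13, -17, -14, -7, -2, 1, 2, 3, 4]
[{"jaw": -1, "tx": 0.1, "ty": 0.9, "tz": 0, "ax": 0, "ay": 0, "az": 0}, {"jaw": -1, "tx": 0.2, "ty": 1.7, "tz": 0, "ax": 0, "ay": 0, "az": 0}, {"jaw": -1, "tx": 0.2, "ty": 2.0, "tz": 0, "ax": 0, "ay": 0, "az": 0}, {"jaw": -1, "tx": 0.2, "ty": 2.1, "tz": 0, "ax": 0, "ay": 0, "az": 0}, {"jaw": -1, "tx": 0.3, "ty": 2.7, "tz": 0, "ax": 0, "ay": 0, "az": 0}, {"jaw": -1, "tx": 0.6, "ty": 4.4, "tz": 0, "ax": 0, "ay": 0, "az": 0}, {"jaw": -1, "tx": 1.2, "ty": 7.1, "tz": 0, "ax": 0, "ay": 0, "az": 0}, {"jaw": -1, "tx": 1.7, "ty": 8.7, "tz": 0, "ax": 0, "ay": 0, "az": 0}, {"jaw": -1, "tx": 0.8, "ty": 5.5, "tz": 0, "ax": 0, "ay": 0, "az": 0}]
```

```bash
python3 - <<'E'
t=open("plan.py").read()
a=t.index("def res(w)"); b=t.index("q=np.c_")
new='''from scipy.interpolate import PchipInterpolator
def sims(ss):
    cc,vv,s0=c,v,cmd[1]-c; o=[]
    for s in ss:
        for i in range(10):
            si=s0+(s-s0)*(i+.5)/10
            vv+=H/10*(-K*si-DA*vv-FR*np.tanh(vv/4e-3)); cc+=H/10*vv
        s0=s; o.append((cc,vv,s))
    return np.array(o)
def res(x):
    o=sims(x); s=o[:,2]; w=s+o[:,0]; acc=np.diff(np.r_[cmd[1],cmd[1],w],n=2)
    r=[acc*40, o[:,0]*2, np.clip(abs(s)-.064,0,1)*400, np.clip(abs(o[:,0])-.07,0,1)*300]
    if T1>row: r.append([(s[T1-row-1]-.061)*300])
    if T2>row: r.append([(s[T2-row-1]+.061)*300])
    e=END-row
    p=o[e-1:] if e>0 else o[-6:]
    r+= [(p[:,0]-cref)*40,p[:,1]*60,p[:,2]*60]
    return np.concatenate([np.ravel(x) for x in r])
kt=[(row,cmd[1]-c)]+[(a,b) for a,b in((T1,.061),(T2,-.061),(END,0)) if a>row]+[(10**4,0)]
x=least_squares(res,PchipInterpolator(*zip(*kt))(row+1+np.arange(n)),max_nfev=200)
print("cost",x.cost,x.nfev); o=sims(x.x); ws=(o[:,0]+o[:,2])[:nout]; o2=o[:nout]
'''
open("plan.py","w").write(t[:a]+new+t[b:])
E
python3 plan.py 13 26 42 10
```

```text
t 6.78 c 0.0064 width 0.264 | tcp jig [-0.0286 -0.0183] z 0.1340 s -0.0247 | rear x 0.1273 | f jig [-4.89 -0.63]
t 6.83 c 0.0060 width 0.264 | tcp jig [-0.0286 -0.0181] z 0.1341 s -0.0241 | rear x 0.1273 | f jig [-5.38  0.21]
v -0.0040 cmd [-0.028 -0.018] row 4
cost 0.7195271332853045 27
c all [6, 7, 8, 10, 12, 14, 15, 14, 11, 7, 0, -8, -17, -27, -37, -46, -55, -62, -67, -70, -70, -68, -64, -58, -51, -44, -36, -28, -21, -15, -10, -6, -3, -1, 0, 0, 0, 0, 0, 0, 0, 0]
s all [-25, -24, -21, -12, 1, 17, 34, 51, 61, 59, 51, 39, 26, 12, -1, -13, -25, -36, -46, -55, -60, -61, -53, -41, -28, -15, -4, 6, 12, 16, 18, 18, 16, 13, 9, 6, 3, 1, 0, 0, 0, 0]
[{"jaw": -1, "tx": -0.0, "ty": -0.1, "tz": 0, "ax": 0, "ay": 0, "az": 0}, {"jaw": -1, "tx": -0.0, "ty": 0.0, "tz": 0, "ax": 0, "ay": 0, "az": 0}, {"jaw": -1, "tx": 0.0, "ty": 0.6, "tz": 0, "ax": 0, "ay": 0, "az": 0}, {"jaw": -1, "tx": 0.1, "ty": 1.6, "tz": 0, "ax": 0, "ay": 0, "az": 0}, {"jaw": -1, "tx": 0.3, "ty": 3.1, "tz": 0, "ax": 0, "ay": 0, "az": 0}, {"jaw": -1, "tx": 0.6, "ty": 4.8, "tz": 0, "ax": 0, "ay": 0, "az": 0}, {"jaw": -1, "tx": 1.0, "ty": 6.6, "tz": 0, "ax": 0, "ay": 0, "az": 0}, {"jaw": -1, "tx": 1.5, "ty": 8.1, "tz": 0, "ax": 0, "ay": 0, "az": 0}, {"jaw": -1, "tx": 1.8, "ty": 8.8, "tz": 0, "ax": 0, "ay": 0, "az": 0}, {"jaw": -1, "tx": 1.7, "ty": 8.3, "tz": 0, "ax": 0, "ay": 0, "az": 0}]
```

```bash
python3 -m pendant '[{"jaw":-1,"tx":0,"ty":0,"tz":0,"ax":0,"ay":0,"az":0},{"jaw":-1,"tx":0,"ty":0,"tz":0,"ax":0,"ay":0,"az":0}]' | head -5
python3 look.py .06
python3 - <<'E'
from look import *
im,c,w=look(.06)
P=cloud(im);q=toj(P);z=P[...,2]
m=(z>.075)&(z<.098)&(np.hypot(q[...,0]-w[0],q[...,1]-w[1])<.03)
print("wheel pts",m.sum(),q[m].mean(0),q[m].min(0),q[m].max(0))
a=im['pixels'][130:300,260:420];cv2.imwrite('pics/p2.png',cv2.resize(a,None,fx=3,fy=3,interpolation=cv2.INTER_CUBIC))
t=manip.get_image("top");print(panel(t,.06))
E
```

```text
clock: 7.08
position: [0.539, -0.0695, 0.134]
ee_rot: [-0.0, 0.053, 0.999, 0.0]
contact_force: [-5.8, 0.7, -5.2]
width: 0.023
t 7.12 c 0.0070 width 0.260 | tcp jig [-0.0283 -0.0179] z 0.1341 s -0.0249 | rear x 0.1274 | f jig [-4.93 -1.05]
t 7.17 c 0.0107 width 0.266 | tcp jig [-0.0282 -0.0179] z 0.1340 s -0.0286 | rear x 0.1274 | f jig [-4.66 -0.17]
wheel pts 65 [-0.02595849 -0.03068268] [-0.04907376 -0.03894427] [0.00159201 0.00197468]
(np.float64(0.0812926318033189), np.float64(0.1270505559155182), np.float64(0.07068579095354559), np.int64(24), np.int64(823))
```

View pics/p2.png

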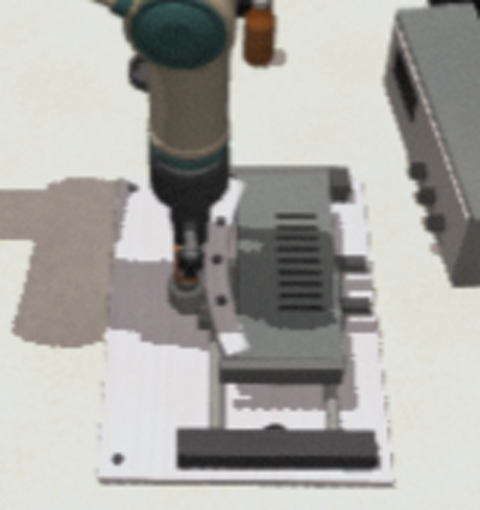

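```bash
python3 - <<'E'
t=open("jig.py").read()
t+='''
v_,u_=np.mgrid[:400,:640]
def slots(im,c0,press):
    """cross from the nine vent slots, subpixel: blackhat darkness centroid per slot"""
    g=im["pixels"].max(-1)
    b=cv2.morphologyEx(g,cv2.MORPH_BLACKHAT,np.ones((7,1),np.uint8)).astype(float)
    q=toj(ray(im,np.stack([u_,v_],-1).reshape(-1,2),.1)).reshape(400,640,2)
    x=q[...,0]-press; col=(x>.015)&(x<.045)
    c=c0
    for it in range(3):
        e=[]
        for k in range(-4,5):
            y=q[...,1]-c-.015*k; m=col&(abs(y)<.0075); wt=np.clip(b[m]-6,0,None)
            if wt.sum()>60: e.append((y[m]*wt).sum()/wt.sum())
        c+=np.median(e)
    return c,len(e),np.std(e)
'''
open("jig.py","w").write(t)
l=open("look.py").read()
l=l.replace("c=r[0]+.0015; rear","c,ns,sd=slots(im,r[0],press); c+=.0015; rear").replace('print("t %.2f c %.4f','print("n %d sd %.4f"%(ns,sd),"t %.2f c %.4f')
open("look.py","w").write(l)
E
python3 -c "
from jig import *
for f,p in(('side0.npz',0),('side1.npz',0)): print(slots(dict(np.load(f)),.004,p))"
python3 look.py .06;python3 look.py .06
```

```text
(np.float64(0.005939024944045328), 9, np.float64(0.0005977457105745599))
(np.float64(0.00617598618356573), 9, np.float64(0.0006226449051372593))
n 9 sd 0.0004 t 7.28 c 0.0145 width 0.262 | tcp jig [-0.0281 -0.0179] z 0.1340 s -0.0324 | rear x 0.1273 | f jig [-4.07 -0.39]
n 9 sd 0.0007 t 7.33 c 0.0153 width 0.262 | tcp jig [-0.0282 -0.0178] z 0.1340 s -0.0331 | rear x 0.1271 | f jig [-5.36 -0.75]
```

```bash
sed -i 's/ c+=.0015;//' look.py
python3 - <<'E'
t=open("plan.py").read()
a=t.index("_,c1,w1"); b=t.index("c,v=float(c)")
t=t[:a]+'''cmd=np.array(S["cmd"])
cs=np.array([look(.06)[1] for i in range(3)]); tt=np.array([-.15,-.1,-.05])
acc=-K*(cmd[1]-cs.mean()); acc=acc-np.sign(acc)*min(FR,abs(acc))
v,c=np.polyfit(tt,cs-.5*acc*tt**2,1)
'''+t[b:]
t=t.replace('print("v %.4f','print("c %.4f"%c,"v %.4f')
open("plan.py","w").write(t)
E
python3 plan.py 13 26 42 10
```

```text
n 9 sd 0.0009 t 7.38 c 0.0150 width 0.264 | tcp jig [-0.0282 -0.0178] z 0.1340 s -0.0328 | rear x 0.1271 | f jig [-4.44 -0.31]
n 9 sd 0.0003 t 7.42 c 0.0166 width 0.264 | tcp jig [-0.0282 -0.0178] z 0.1341 s -0.0344 | rear x 0.1271 | f jig [-4.47 -0.31]
n 9 sd 0.0003 t 7.47 c 0.0175 width 0.263 | tcp jig [-0.0281 -0.0178] z 0.1341 s -0.0353 | rear x 0.1270 | f jig [-4.26 -0.53]
c 0.0191 v 0.0317 cmd [-0.028 -0.018] row 4
cost 0.6342414694960975 13
c all [24, 29, 35, 41, 47, 51, 54, 55, 53, 50, 44, 36, 27, 16, 5, -6, -18, -28, -38, -45, -50, -52, -52, -50, -46, -41, -35, -29, -23, -17, -12, -8, -5, -3, -1, 0, 0, 0, 0, 0, 0, 0]
s all [-33, -24, -11, 3, 17, 31, 44, 54, 61, 62, 58, 51, 42, 32, 19, 6, -8, -22, -36, -48, -57, -61, -57, -49, -39, -27, -16, -7, 1, 7, 11, 13, 13, 12, 9, 6, 3, 1, 0, 0, 0, 0]
[{"jaw": -1, "tx": 0.2, "ty": 0.9, "tz": 0, "ax": 0, "ay": 0, "az": 0}, {"jaw": -1, "tx": 0.3, "ty": 2.3, "tz": 0, "ax": 0, "ay": 0, "az": 0}, {"jaw": -1, "tx": 0.5, "ty": 4.1, "tz": 0, "ax": 0, "ay": 0, "az": 0}, {"jaw": -1, "tx": 0.8, "ty": 6.1, "tz": 0, "ax": 0, "ay": 0, "az": 0}, {"jaw": -1, "tx": 1.1, "ty": 8.1, "tz": 0, "ax": 0, "ay": 0, "az": 0}, {"jaw": -1, "tx": 1.5, "ty": 9.9, "tz": 0, "ax": 0, "ay": 0, "az": 0}, {"jaw": -1, "tx": 1.9, "ty": 11.4, "tz": 0, "ax": 0, "ay": 0, "az": 0}, {"jaw": -1, "tx": 2.2, "ty": 12.5, "tz": 0, "ax": 0, "ay": 0, "az": 0}, {"jaw": -1, "tx": 2.4, "ty": 13.0, "tz": 0, "ax": 0, "ay": 0, "az": 0}, {"jaw": -1, "tx": 2.3, "ty": 12.7, "tz": 0, "ax": 0, "ay": 0, "az": 0}]
```

```bash
python3 -m pendant '[{"jaw":-1,"tx":0.2,"ty":0.9,"tz":0,"ax":0,"ay":0,"az":0},{"jaw":-1,"tx":0.3,"ty":2.3,"tz":0,"ax":0,"ay":0,"az":0},{"jaw":-1,"tx":0.5,"ty":4.1,"tz":0,"ax":0,"ay":0,"az":0},{"jaw":-1,"tx":0.8,"ty":6.1,"tz":0,"ax":0,"ay":0,"az":0},{"jaw":-1,"tx":1.1,"ty":8.1,"tz":0,"ax":0,"ay":0,"az":0},{"jaw":-1,"tx":1.5,"ty":9.9,"tz":0,"ax":0,"ay":0,"az":0},{"jaw":-1,"tx":1.9,"ty":11.4,"tz":0,"ax":0,"ay":0,"az":0},{"jaw":-1,"tx":2.2,"ty":12.5,"tz":0,"ax":0,"ay":0,"az":0},{"jaw":-1,"tx":2.4,"ty":13.0,"tz":0,"ax":0,"ay":0,"az":0}]' | head -2
cat > adv.py <<'E'
import json,sys,numpy as np
from jig import R
S=json.load(open("st.json")); c=np.array(S["cmd"])+np.array([float(sys.argv[1]),float(sys.argv[2])])/100@R
json.dump(dict(cmd=c.tolist(),row=S["row"]+int(sys.argv[3])),open("st.json","w"))
E
python3 adv.py 2.4 13.0 9; python3 plan.py 13 26 42 10
```

```text
clock: 8.6
position: [0.5639, 0.0628, 0.1349]
n 9 sd 0.0005 t 8.65 c 0.0685 width 0.263 | tcp jig [-0.0224  0.1171] z 0.1350 s 0.0486 | rear x 0.1308 | f jig [-4.27  1.52]
n 9 sd 0.0005 t 8.70 c 0.0685 width 0.263 | tcp jig [-0.0223  0.1166] z 0.1350 s 0.0481 | rear x 0.1312 | f jig [-4.85  0.23]
n 9 sd 0.0005 t 8.75 c 0.0683 width 0.264 | tcp jig [-0.0224  0.116 ] z 0.1349 s 0.0477 | rear x 0.1314 | f jig [-5.36 -0.11]
c 0.0678 v -0.0117 cmd [-0.0229  0.1141] row 13
cost 0.4415015759773078 16
c all [66, 62, 56, 49, 40, 30, 19, 7, -4, -15, -24, -31, -36, -38, -37, -35, -31, -27, -22, -17, -13, -9, -6, -3, -1, 0, 0, 0, 0, 0, 0, 0, 0]
s all [49, 51, 51, 48, 43, 35, 24, 10, -6, -23, -40, -53, -61, -59, -51, -41, -29, -18, -9, -1, 5, 8, 10, 10, 9, 7, 4, 2, 1, 0, 0, 0, 0]
[{"jaw": -1, "tx": -0.2, "ty": 0.0, "tz": 0, "ax": 0, "ay": 0, "az": 0}, {"jaw": -1, "tx": -0.2, "ty": -0.2, "tz": 0, "ax": 0, "ay": 0, "az": 0}, {"jaw": -1, "tx": -0.3, "ty": -0.7, "tz": 0, "ax": 0, "ay": 0, "az": 0}, {"jaw": -1, "tx": -0.5, "ty": -1.7, "tz": 0, "ax": 0, "ay": 0, "az": 0}, {"jaw": -1, "tx": -0.8, "ty": -3.0, "tz": 0, "ax": 0, "ay": 0, "az": 0}, {"jaw": -1, "tx": -1.1, "ty": -4.8, "tz": 0, "ax": 0, "ay": 0, "az": 0}, {"jaw": -1, "tx": -1.6, "ty": -7.0, "tz": 0, "ax": 0, "ay": 0, "az": 0}, {"jaw": -1, "tx": -2.0, "ty": -9.6, "tz": 0, "ax": 0, "ay": 0, "az": 0}, {"jaw": -1, "tx": -2.4, "ty": -12.3, "tz": 0, "ax": 0, "ay": 0, "az": 0}, {"jaw": -1, "tx": -2.7, "ty": -15.0, "tz": 0, "ax": 0, "ay": 0, "az": 0}]
```

```bash
python3 plan.py 16 30 46 10
```

```text
n 9 sd 0.0005 t 8.80 c 0.0682 width 0.264 | tcp jig [-0.0224  0.1156] z 0.1349 s 0.0474 | rear x 0.1312 | f jig [-4.83  0.5 ]
n 9 sd 0.0003 t 8.85 c 0.0670 width 0.265 | tcp jig [-0.0225  0.1151] z 0.1349 s 0.0482 | rear x 0.1310 | f jig [-5.31  0.83]
n 9 sd 0.0006 t 8.90 c 0.0662 width 0.261 | tcp jig [-0.0225  0.1149] z 0.1349 s 0.0486 | rear x 0.1311 | f jig [-4.93  0.94]
c 0.0647 v -0.0299 cmd [-0.0229  0.1141] row 13
cost 0.6131479838260309 14
c all [60, 54, 45, 35, 22, 9, -4, -17, -30, -41, -51, -59, -65, -69, -70, -69, -66, -60, -53, -45, -37, -29, -21, -14, -9, -5, -2, 0, 1, 1, 1, 1, 1, 1, 0, 0, 0]
s all [54, 60, 61, 51, 37, 22, 7, -6, -17, -26, -33, -40, -46, -53, -58, -62, -61, -51, -37, -21, -7, 5, 14, 20, 22, 23, 21, 17, 13, 9, 5, 2, 0, 0, 0, 0, 0]
[{"jaw": -1, "tx": -0.1, "ty": 0.1, "tz": 0, "ax": 0, "ay": 0, "az": 0}, {"jaw": -1, "tx": -0.1, "ty": -0.1, "tz": 0, "ax": 0, "ay": 0, "az": 0}, {"jaw": -1, "tx": -0.2, "ty": -0.8, "tz": 0, "ax": 0, "ay": 0, "az": 0}, {"jaw": -1, "tx": -0.6, "ty": -2.8, "tz": 0, "ax": 0, "ay": 0, "az": 0}, {"jaw": -1, "tx": -1.2, "ty": -5.3, "tz": 0, "ax": 0, "ay": 0, "az": 0}, {"jaw": -1, "tx": -1.7, "ty": -8.1, "tz": 0, "ax": 0, "ay": 0, "az": 0}, {"jaw": -1, "tx": -2.2, "ty": -10.9, "tz": 0, "ax": 0, "ay": 0, "az": 0}, {"jaw": -1, "tx": -2.6, "ty": -13.5, "tz": 0, "ax": 0, "ay": 0, "az": 0}, {"jaw": -1, "tx": -2.9, "ty": -15.8, "tz": 0, "ax": 0, "ay": 0, "az": 0}, {"jaw": -1, "tx": -3.1, "ty": -17.8, "tz": 0, "ax": 0, "ay": 0, "az": 0}]
```

```bash
python3 -m pendant '[{"jaw":-1,"tx":-0.1,"ty":0.3,"tz":0,"ax":0,"ay":0,"az":0},{"jaw":-1,"tx":-0.1,"ty":0.2,"tz":0,"ax":0,"ay":0,"az":0},{"jaw":-1,"tx":-0.2,"ty":-0.6,"tz":0,"ax":0,"ay":0,"az":0},{"jaw":-1,"tx":-0.6,"ty":-2.7,"tz":0,"ax":0,"ay":0,"az":0},{"jaw":-1,"tx":-1.2,"ty":-5.3,"tz":0,"ax":0,"ay":0,"az":0},{"jaw":-1,"tx":-1.7,"ty":-8.1,"tz":0,"ax":0,"ay":0,"az":0},{"jaw":-1,"tx":-2.2,"ty":-10.9,"tz":0,"ax":0,"ay":0,"az":0}]' | head -2
python3 adv.py -2.2 -10.9 7; python3 plan.py 16 30 46 10
```

```text
clock: 9.78
position: [0.5405, -0.0495, 0.134]
n 9 sd 0.0004 t 9.82 c -0.0043 width 0.264 | tcp jig [-0.0298 -0.0018] z 0.1339 s 0.0024 | rear x 0.1270 | f jig [-4.83 -3.87]
n 9 sd 0.0004 t 9.88 c -0.0098 width 0.265 | tcp jig [-0.0296 -0.    ] z 0.1340 s 0.0098 | rear x 0.1268 | f jig [-4.19  0.5 ]
n 9 sd 0.0004 t 9.93 c -0.0163 width 0.262 | tcp jig [-0.0295  0.0013] z 0.1340 s 0.0176 | rear x 0.1268 | f jig [-4.63  0.71]
c -0.0222 v -0.1217 cmd [-0.029   0.0031] row 20
cost 8.077192671956123 26
c all [-37, -51, -61, -68, -73, -74, -73, -69, -63, -56, -46, -35, -24, -13, -4, 3, 8, 10, 11, 10, 8, 7, 5, 3, 2, 2, 2, 2, 2, 1]
s all [-33, -64, -65, -64, -64, -64, -63, -63, -64, -61, -42, -18, 6, 26, 39, 46, 47, 43, 36, 26, 16, 6, 0, -4, -4, -2, -1, 0, 0, 0]
[{"jaw": -1, "tx": -0.9, "ty": -7.3, "tz": 0, "ax": 0, "ay": 0, "az": 0}, {"jaw": -1, "tx": -1.0, "ty": -11.8, "tz": 0, "ax": 0, "ay": 0, "az": 0}, {"jaw": -1, "tx": -1.2, "ty": -12.9, "tz": 0, "ax": 0, "ay": 0, "az": 0}, {"jaw": -1, "tx": -1.3, "ty": -13.5, "tz": 0, "ax": 0, "ay": 0, "az": 0}, {"jaw": -1, "tx": -1.4, "ty": -13.9, "tz": 0, "ax": 0, "ay": 0, "az": 0}, {"jaw": -1, "tx": -1.4, "ty": -14.1, "tz": 0, "ax": 0, "ay": 0, "az": 0}, {"jaw": -1, "tx": -1.4, "ty": -13.8, "tz": 0, "ax": 0, "ay": 0, "az": 0}, {"jaw": -1, "tx": -1.3, "ty": -13.5, "tz": 0, "ax": 0, "ay": 0, "az": 0}, {"jaw": -1, "tx": -1.2, "ty": -13.0, "tz": 0, "ax": 0, "ay": 0, "az": 0}, {"jaw": -1, "tx": -1.1, "ty": -11.9, "tz": 0, "ax": 0, "ay": 0, "az": 0}]
```

```bash
python3 -m pendant '[{"jaw":-1,"tx":-0.8,"ty":-5.8,"tz":0,"ax":0,"ay":0,"az":0},{"jaw":-1,"tx":-1.1,"ty":-11,"tz":0,"ax":0,"ay":0,"az":0},{"jaw":-1,"tx":-1.2,"ty":-13,"tz":0,"ax":0,"ay":0,"az":0},{"jaw":-1,"tx":-1.3,"ty":-13.8,"tz":0,"ax":0,"ay":0,"az":0},{"jaw":-1,"tx":-1.4,"ty":-14.1,"tz":0,"ax":0,"ay":0,"az":0},{"jaw":-1,"tx":-1.4,"ty":-14.2,"tz":0,"ax":0,"ay":0,"az":0}]' | head -2
python3 adv.py -1.4 -14.2 6; python3 plan.py 16 28 46 10
```

```text
clock: 10.68
position: [0.5265, -0.1908, 0.1338]
n 9 sd 0.0004 t 10.72 c -0.0896 width 0.263 | tcp jig [-0.0232 -0.1398] z 0.1338 s -0.0502 | rear x 0.1281 | f jig [-5.95 -0.57]
n 9 sd 0.0004 t 10.78 c -0.0904 width 0.263 | tcp jig [-0.0231 -0.1396] z 0.1339 s -0.0492 | rear x 0.1283 | f jig [-5.48 -1.27]
n 9 sd 0.0004 t 10.82 c -0.0909 width 0.263 | tcp jig [-0.0232 -0.1394] z 0.1338 s -0.0485 | rear x 0.1287 | f jig [-5.99  0.15]
c -0.0911 v -0.0022 cmd [-0.0225 -0.1394] row 26
cost 40.061587328938444 16
c all [-90, -87, -82, -75, -66, -55, -45, -35, -25, -17, -10, -5, -1, 1, 2, 2, 2, 1, 1, 1, 1, 1, 0, 0]
s all [-65, -63, -62, -53, -38, -21, -5, 8, 19, 25, 29, 29, 27, 23, 18, 13, 8, 4, 1, 0, 0, 0, 0, 0]
[{"jaw": -1, "tx": -0.2, "ty": -1.5, "tz": 0, "ax": 0, "ay": 0, "az": 0}, {"jaw": -1, "tx": -0.2, "ty": -1.0, "tz": 0, "ax": 0, "ay": 0, "az": 0}, {"jaw": -1, "tx": -0.1, "ty": -0.5, "tz": 0, "ax": 0, "ay": 0, "az": 0}, {"jaw": -1, "tx": -0.0, "ty": 1.2, "tz": 0, "ax": 0, "ay": 0, "az": 0}, {"jaw": -1, "tx": 0.1, "ty": 3.6, "tz": 0, "ax": 0, "ay": 0, "az": 0}, {"jaw": -1, "tx": 0.3, "ty": 6.3, "tz": 0, "ax": 0, "ay": 0, "az": 0}, {"jaw": -1, "tx": 0.6, "ty": 8.9, "tz": 0, "ax": 0, "ay": 0, "az": 0}, {"jaw": -1, "tx": 1.0, "ty": 11.3, "tz": 0, "ax": 0, "ay": 0, "az": 0}, {"jaw": -1, "tx": 1.3, "ty": 13.2, "tz": 0, "ax": 0, "ay": 0, "az": 0}, {"jaw": -1, "tx": 1.6, "ty": 14.7, "tz": 0, "ax": 0, "ay": 0, "az": 0}]
```

```bash
python3 -m pendant '[{"jaw":-1,"tx":-0.2,"ty":-1.5,"tz":0,"ax":0,"ay":0,"az":0},{"jaw":-1,"tx":-0.2,"ty":-1.1,"tz":0,"ax":0,"ay":0,"az":0},{"jaw":-1,"tx":-0.1,"ty":-0.5,"tz":0,"ax":0,"ay":0,"az":0},{"jaw":-1,"tx":0,"ty":1.2,"tz":0,"ax":0,"ay":0,"az":0},{"jaw":-1,"tx":0.1,"ty":3.6,"tz":0,"ax":0,"ay":0,"az":0},{"jaw":-1,"tx":0.3,"ty":6.3,"tz":0,"ax":0,"ay":0,"az":0},{"jaw":-1,"tx":0.6,"ty":8.9,"tz":0,"ax":0,"ay":0,"az":0},{"jaw":-1,"tx":1,"ty":11.3,"tz":0,"ax":0,"ay":0,"az":0},{"jaw":-1,"tx":1.3,"ty":13.2,"tz":0,"ax":0,"ay":0,"az":0}]' | head -2
python3 adv.py 1.3 13.2 9; python3 plan.py 16 28 47 10
```

```text
clock: 11.95
position: [0.5403, -0.0574, 0.1345]
n 9 sd 0.0004 t 12.00 c -0.0048 width 0.262 | tcp jig [-0.0287 -0.0033] z 0.1345 s 0.0014 | rear x 0.1281 | f jig [-5.05  2.65]
n 9 sd 0.0003 t 12.05 c 0.0016 width 0.266 | tcp jig [-0.0287 -0.0047] z 0.1344 s -0.0063 | rear x 0.1281 | f jig [-5.29  0.57]
n 9 sd 0.0005 t 12.10 c 0.0066 width 0.263 | tcp jig [-0.0287 -0.0057] z 0.1343 s -0.0123 | rear x 0.1279 | f jig [-4.21  0.29]
c 0.0125 v 0.1139 cmd [-0.0285 -0.0069] row 35
cost 11.516468099442514 18
c all [27, 39, 49, 56, 60, 60, 59, 55, 51, 46, 42, 39, 37, 36, 35, 34]
s all [25, 59, 65, 64, 64, 64, 57, 38, 12, -10, -19, -13, -6, -3, -1, 0]
[{"jaw": -1, "tx": 0.9, "ty": 5.8, "tz": 0, "ax": 0, "ay": 0, "az": 0}, {"jaw": -1, "tx": 2.0, "ty": 10.4, "tz": 0, "ax": 0, "ay": 0, "az": 0}, {"jaw": -1, "tx": 2.3, "ty": 11.8, "tz": 0, "ax": 0, "ay": 0, "az": 0}, {"jaw": -1, "tx": 2.4, "ty": 12.5, "tz": 0, "ax": 0, "ay": 0, "az": 0}, {"jaw": -1, "tx": 2.5, "ty": 12.9, "tz": 0, "ax": 0, "ay": 0, "az": 0}, {"jaw": -1, "tx": 2.5, "ty": 12.9, "tz": 0, "ax": 0, "ay": 0, "az": 0}, {"jaw": -1, "tx": 2.2, "ty": 12.1, "tz": 0, "ax": 0, "ay": 0, "az": 0}, {"jaw": -1, "tx": 1.6, "ty": 9.9, "tz": 0, "ax": 0, "ay": 0, "az": 0}, {"jaw": -1, "tx": 1.0, "ty": 6.9, "tz": 0, "ax": 0, "ay": 0, "az": 0}, {"jaw": -1, "tx": 0.6, "ty": 4.2, "tz": 0, "ax": 0, "ay": 0, "az": 0}]
```

```bash
python3 -m pendant '[{"jaw":-1,"tx":0.9,"ty":5.8,"tz":0,"ax":0,"ay":0,"az":0},{"jaw":-1,"tx":1.7,"ty":9.5,"tz":0,"ax":0,"ay":0,"az":0},{"jaw":-1,"tx":1.9,"ty":10.5,"tz":0,"ax":0,"ay":0,"az":0},{"jaw":-1,"tx":2,"ty":11,"tz":0,"ax":0,"ay":0,"az":0}]' | head -2
python3 adv.py 2 11 4; sed -i 's/^K,FR,DA,H=5/K,FR,DA,H=5.7/; s/abs(s)-.064/abs(s)-.05/' plan.py; python3 plan.py 16 28 56 8
```

```text
clock: 12.6
position: [0.5608, 0.0529, 0.1347]
n 9 sd 0.0007 t 12.65 c 0.0640 width 0.262 | tcp jig [-0.0243  0.1066] z 0.1346 s 0.0426 | rear x 0.1300 | f jig [-4.74  1.18]
n 9 sd 0.0003 t 12.70 c 0.0673 width 0.265 | tcp jig [-0.0245  0.106 ] z 0.1345 s 0.0388 | rear x 0.1304 | f jig [-4.77  0.32]
n 9 sd 0.0004 t 12.75 c 0.0695 width 0.262 | tcp jig [-0.0245  0.1057] z 0.1346 s 0.0362 | rear x 0.1307 | f jig [-5.25  0.57]
c 0.0720 v 0.0449 cmd [-0.0245  0.1048] row 39
cost 9.587589628817303 9
c all [76, 78, 78, 75, 70, 64, 56, 48, 39, 30, 22, 15, 10, 6, 3, 2, 1, 1, 1, 1, 1]
s all [50, 51, 50, 50, 46, 39, 29, 17, 5, -6, -16, -22, -25, -24, -19, -11, -4, 0, 0, 0, 0]
[{"jaw": -1, "tx": 0.3, "ty": 2.2, "tz": 0, "ax": 0, "ay": 0, "az": 0}, {"jaw": -1, "tx": 0.3, "ty": 2.4, "tz": 0, "ax": 0, "ay": 0, "az": 0}, {"jaw": -1, "tx": 0.3, "ty": 2.3, "tz": 0, "ax": 0, "ay": 0, "az": 0}, {"jaw": -1, "tx": 0.2, "ty": 2.0, "tz": 0, "ax": 0, "ay": 0, "az": 0}, {"jaw": -1, "tx": 0.1, "ty": 1.2, "tz": 0, "ax": 0, "ay": 0, "az": 0}, {"jaw": -1, "tx": -0.2, "ty": -0.2, "tz": 0, "ax": 0, "ay": 0, "az": 0}, {"jaw": -1, "tx": -0.6, "ty": -1.9, "tz": 0, "ax": 0, "ay": 0, "az": 0}, {"jaw": -1, "tx": -1.0, "ty": -3.9, "tz": 0, "ax": 0, "ay": 0, "az": 0}]
```

```bash
python3 -m pendant '[{"jaw":-1,"tx":0.3,"ty":2.2,"tz":0,"ax":0,"ay":0,"az":0},{"jaw":-1,"tx":0.3,"ty":2.4,"tz":0,"ax":0,"ay":0,"az":0},{"jaw":-1,"tx":0.2,"ty":2,"tz":0,"ax":0,"ay":0,"az":0},{"jaw":-1,"tx":-0.1,"ty":0.5,"tz":0,"ax":0,"ay":0,"az":0},{"jaw":-1,"tx":-0.6,"ty":-1.5,"tz":0,"ax":0,"ay":0,"az":0},{"jaw":-1,"tx":-0.9,"ty":-3,"tz":0,"ax":0,"ay":0,"az":0}]' | head -2
python3 adv.py -0.9 -3 6; python3 plan.py 16 28 63 8
```

```text
clock: 13.5
position: [0.5507, 0.0203, 0.1342]
n 9 sd 0.0004 t 13.55 c 0.0629 width 0.264 | tcp jig [-0.0298  0.0706] z 0.1342 s 0.0077 | rear x 0.1275 | f jig [-5.24 -2.29]
n 9 sd 0.0005 t 13.60 c 0.0602 width 0.263 | tcp jig [-0.0296  0.0716] z 0.1342 s 0.0114 | rear x 0.1273 | f jig [-4.94  0.63]
n 9 sd 0.0005 t 13.65 c 0.0579 width 0.265 | tcp jig [-0.0294  0.0723] z 0.1342 s 0.0144 | rear x 0.1275 | f jig [-4.51  0.48]
c 0.0553 v -0.0518 cmd [-0.0291  0.0738] row 45
cost 0.10658214564105131 11
c all [49, 41, 34, 27, 20, 14, 9, 5, 1, -1, -2, -2, -2, -2, -1, -1, 0, 0, 0, 0, 0, 0]
s all [18, 13, 7, 0, -6, -10, -14, -15, -15, -15, -13, -11, -8, -6, -3, -1, 0, 0, 0, 0, 0, 0]
[{"jaw": -1, "tx": -0.0, "ty": -0.8, "tz": 0, "ax": 0, "ay": 0, "az": 0}, {"jaw": -1, "tx": -0.2, "ty": -1.9, "tz": 0, "ax": 0, "ay": 0, "az": 0}, {"jaw": -1, "tx": -0.5, "ty": -3.3, "tz": 0, "ax": 0, "ay": 0, "az": 0}, {"jaw": -1, "tx": -0.7, "ty": -4.6, "tz": 0, "ax": 0, "ay": 0, "az": 0}, {"jaw": -1, "tx": -0.8, "ty": -5.9, "tz": 0, "ax": 0, "ay": 0, "az": 0}, {"jaw": -1, "tx": -1.0, "ty": -6.9, "tz": 0, "ax": 0, "ay": 0, "az": 0}, {"jaw": -1, "tx": -1.1, "ty": -7.8, "tz": 0, "ax": 0, "ay": 0, "az": 0}, {"jaw": -1, "tx": -1.2, "ty": -8.4, "tz": 0, "ax": 0, "ay": 0, "az": 0}]
```

```bash
python3 -m pendant '[{"jaw":-1,"tx":0,"ty":-0.8,"tz":0,"ax":0,"ay":0,"az":0},{"jaw":-1,"tx":-0.2,"ty":-1.9,"tz":0,"ax":0,"ay":0,"az":0},{"jaw":-1,"tx":-0.5,"ty":-3.3,"tz":0,"ax":0,"ay":0,"az":0},{"jaw":-1,"tx":-0.7,"ty":-4.6,"tz":0,"ax":0,"ay":0,"az":0},{"jaw":-1,"tx":-0.8,"ty":-5.9,"tz":0,"ax":0,"ay":0,"az":0},{"jaw":-1,"tx":-1,"ty":-6.9,"tz":0,"ax":0,"ay":0,"az":0},{"jaw":-1,"tx":-1.1,"ty":-7.8,"tz":0,"ax":0,"ay":0,"az":0},{"jaw":-1,"tx":-1.2,"ty":-8.4,"tz":0,"ax":0,"ay":0,"az":0}]' | head -2
python3 adv.py -1.2 -8.4 8; python3 plan.py 16 28 65 8
```

```text
clock: 14.65
position: [0.5388, -0.0635, 0.1341]
n 9 sd 0.0004 t 14.70 c -0.0029 width 0.261 | tcp jig [-0.0294 -0.0126] z 0.1341 s -0.0097 | rear x 0.1274 | f jig [-5.11 -1.8 ]
n 9 sd 0.0003 t 14.75 c -0.0055 width 0.263 | tcp jig [-0.0294 -0.012 ] z 0.1341 s -0.0066 | rear x 0.1271 | f jig [-6.01  0.2 ]
n 9 sd 0.0005 t 14.80 c -0.0078 width 0.262 | tcp jig [-0.0293 -0.0116] z 0.1341 s -0.0039 | rear x 0.1275 | f jig [-5.52 -0.1 ]
c -0.0103 v -0.0487 cmd [-0.029 -0.011] row 53
cost 0.8272976192179636 15
c all [-16, -21, -24, -25, -24, -22, -18, -14, -11, -8, -6, -5, -5, -5, -5, -4]
s all [-12, -27, -39, -43, -40, -30, -16, -2, 9, 13, 11, 5, 1, 0, 0, 0]
[{"jaw": -1, "tx": -0.2, "ty": -1.7, "tz": 0, "ax": 0, "ay": 0, "az": 0}, {"jaw": -1, "tx": -0.4, "ty": -3.7, "tz": 0, "ax": 0, "ay": 0, "az": 0}, {"jaw": -1, "tx": -0.5, "ty": -5.2, "tz": 0, "ax": 0, "ay": 0, "az": 0}, {"jaw": -1, "tx": -0.5, "ty": -5.7, "tz": 0, "ax": 0, "ay": 0, "az": 0}, {"jaw": -1, "tx": -0.5, "ty": -5.2, "tz": 0, "ax": 0, "ay": 0, "az": 0}, {"jaw": -1, "tx": -0.4, "ty": -4.0, "tz": 0, "ax": 0, "ay": 0, "az": 0}, {"jaw": -1, "tx": -0.3, "ty": -2.3, "tz": 0, "ax": 0, "ay": 0, "az": 0}, {"jaw": -1, "tx": -0.1, "ty": -0.5, "tz": 0, "ax": 0, "ay": 0, "az": 0}]
```

```bash
python3 -m pendant '[{"jaw":-1,"tx":-0.2,"ty":-1.7,"tz":0,"ax":0,"ay":0,"az":0},{"jaw":-1,"tx":-0.4,"ty":-3.5,"tz":0,"ax":0,"ay":0,"az":0},{"jaw":-1,"tx":-0.5,"ty":-4.5,"tz":0,"ax":0,"ay":0,"az":0},{"jaw":-1,"tx":-0.5,"ty":-4.3,"tz":0,"ax":0,"ay":0,"az":0}]' | head -2
python3 adv.py -0.5 -4.3 4; python3 plan.py 16 28 70 6
```

```text
clock: 15.3
position: [0.5341, -0.1069, 0.1342]
n 9 sd 0.0009 t 15.35 c -0.0253 width 0.262 | tcp jig [-0.0279 -0.0549] z 0.1342 s -0.0296 | rear x 0.1273 | f jig [-3.88  0.49]
n 9 sd 0.0008 t 15.40 c -0.0258 width 0.262 | tcp jig [-0.0279 -0.0546] z 0.1342 s -0.0289 | rear x 0.1271 | f jig [-5.3  -0.74]
n 9 sd 0.0007 t 15.45 c -0.0259 width 0.262 | tcp jig [-0.0279 -0.0544] z 0.1342 s -0.0286 | rear x 0.1271 | f jig [-4.93 -1.17]
c -0.0260 v 0.0005 cmd [-0.0277 -0.0543] row 57
cost 0.037509807052466 8
c all [-25, -24, -21, -19, -15, -12, -9, -6, -4, -2, -1, -1, 0, 0, 0, 0, 0]
s all [-27, -23, -19, -14, -9, -5, 0, 3, 5, 6, 5, 3, 1, 0, 0, 0, 0]
[{"jaw": -1, "tx": 0.0, "ty": 0.2, "tz": 0, "ax": 0, "ay": 0, "az": 0}, {"jaw": -1, "tx": 0.1, "ty": 0.7, "tz": 0, "ax": 0, "ay": 0, "az": 0}, {"jaw": -1, "tx": 0.1, "ty": 1.4, "tz": 0, "ax": 0, "ay": 0, "az": 0}, {"jaw": -1, "tx": 0.2, "ty": 2.1, "tz": 0, "ax": 0, "ay": 0, "az": 0}, {"jaw": -1, "tx": 0.3, "ty": 2.9, "tz": 0, "ax": 0, "ay": 0, "az": 0}, {"jaw": -1, "tx": 0.4, "ty": 3.7, "tz": 0, "ax": 0, "ay": 0, "az": 0}]
```

```bash
python3 -m pendant '[{"jaw":-1,"tx":0,"ty":0.2,"tz":0,"ax":0,"ay":0,"az":0},{"jaw":-1,"tx":0.1,"ty":0.7,"tz":0,"ax":0,"ay":0,"az":0},{"jaw":-1,"tx":0.1,"ty":1.4,"tz":0,"ax":0,"ay":0,"az":0},{"jaw":-1,"tx":0.2,"ty":2.1,"tz":0,"ax":0,"ay":0,"az":0},{"jaw":-1,"tx":0.3,"ty":2.9,"tz":0,"ax":0,"ay":0,"az":0},{"jaw":-1,"tx":0.4,"ty":3.7,"tz":0,"ax":0,"ay":0,"az":0},{"jaw":-1,"tx":0.5,"ty":4.5,"tz":0,"ax":0,"ay":0,"az":0},{"jaw":-1,"tx":0.6,"ty":5.1,"tz":0,"ax":0,"ay":0,"az":0}]' | head -2
python3 adv.py 0.6 5.1 8; python3 plan.py 16 28 72 5
```

```text
clock: 16.45
position: [0.5405, -0.0536, 0.1345]
n 9 sd 0.0003 t 16.50 c 0.0056 width 0.261 | tcp jig [-0.0291 -0.0013] z 0.1345 s -0.0069 | rear x 0.1277 | f jig [-4.95 -0.37]
n 9 sd 0.0004 t 16.55 c 0.0076 width 0.264 | tcp jig [-0.029  -0.0017] z 0.1345 s -0.0094 | rear x 0.1276 | f jig [-4.92 -1.29]
n 9 sd 0.0004 t 16.60 c 0.0098 width 0.261 | tcp jig [-0.029  -0.0021] z 0.1345 s -0.0119 | rear x 0.1277 | f jig [-4.29 -0.47]
c 0.0119 v 0.0431 cmd [-0.0291 -0.003 ] row 65
cost 3.2180312350445464 8
c all [17, 22, 25, 26, 25, 24, 22, 21, 20, 20, 20]
s all [8, 30, 39, 35, 22, 8, 0, -2, -1, -1, 0]
[{"jaw": -1, "tx": 0.4, "ty": 2.8, "tz": 0, "ax": 0, "ay": 0, "az": 0}, {"jaw": -1, "tx": 0.9, "ty": 5.4, "tz": 0, "ax": 0, "ay": 0, "az": 0}, {"jaw": -1, "tx": 1.2, "ty": 6.6, "tz": 0, "ax": 0, "ay": 0, "az": 0}, {"jaw": -1, "tx": 1.1, "ty": 6.2, "tz": 0, "ax": 0, "ay": 0, "az": 0}, {"jaw": -1, "tx": 0.8, "ty": 4.9, "tz": 0, "ax": 0, "ay": 0, "az": 0}]
```

```bash
python3 -m pendant '[{"jaw":-1,"tx":0.4,"ty":2.8,"tz":0,"ax":0,"ay":0,"az":0},{"jaw":-1,"tx":0.9,"ty":5.3,"tz":0,"ax":0,"ay":0,"az":0},{"jaw":-1,"tx":1.1,"ty":6,"tz":0,"ax":0,"ay":0,"az":0},{"jaw":-1,"tx":1,"ty":5.2,"tz":0,"ax":0,"ay":0,"az":0}]' | head -2
python3 adv.py 1 5.2 4; sed -i 's/^K,FR,DA,H=.*/K,FR,DA,H=3.2,.013,.1,1\/8/' plan.py; python3 plan.py 16 28 83 9
```

```text
clock: 17.1
position: [0.5509, -0.0009, 0.1347]
n 9 sd 0.0005 t 17.15 c 0.0318 width 0.262 | tcp jig [-0.0264  0.0499] z 0.1347 s 0.0182 | rear x 0.1302 | f jig [-4.72 -0.68]
n 9 sd 0.0004 t 17.20 c 0.0323 width 0.263 | tcp jig [-0.0264  0.0501] z 0.1347 s 0.0178 | rear x 0.1304 | f jig [-4.28  0.71]
n 9 sd 0.0004 t 17.25 c 0.0327 width 0.262 | tcp jig [-0.0263  0.0502] z 0.1347 s 0.0175 | rear x 0.1301 | f jig [-4.75 -0.23]
c 0.0330 v 0.0048 cmd [-0.0267  0.0499] row 69
cost 0.09644234187571164 7
c all [33, 32, 31, 28, 25, 21, 17, 13, 9, 6, 4, 2, 1, 1, 1, 1, 1, 1]
s all [19, 21, 22, 20, 16, 11, 5, -2, -7, -11, -12, -10, -7, -2, 0, 0, 0, 0]
[{"jaw": -1, "tx": -0.1, "ty": 0.2, "tz": 0, "ax": 0, "ay": 0, "az": 0}, {"jaw": -1, "tx": -0.1, "ty": 0.4, "tz": 0, "ax": 0, "ay": 0, "az": 0}, {"jaw": -1, "tx": -0.1, "ty": 0.3, "tz": 0, "ax": 0, "ay": 0, "az": 0}, {"jaw": -1, "tx": -0.2, "ty": -0.1, "tz": 0, "ax": 0, "ay": 0, "az": 0}, {"jaw": -1, "tx": -0.3, "ty": -0.8, "tz": 0, "ax": 0, "ay": 0, "az": 0}, {"jaw": -1, "tx": -0.5, "ty": -1.7, "tz": 0, "ax": 0, "ay": 0, "az": 0}, {"jaw": -1, "tx": -0.6, "ty": -2.8, "tz": 0, "ax": 0, "ay": 0, "az": 0}, {"jaw": -1, "tx": -0.8, "ty": -3.8, "tz": 0, "ax": 0, "ay": 0, "az": 0}, {"jaw": -1, "tx": -0.9, "ty": -4.7, "tz": 0, "ax": 0, "ay": 0, "az": 0}]
```

```bash
python3 -m pendant '[{"jaw":-1,"tx":-0.1,"ty":0.2,"tz":0,"ax":0,"ay":0,"az":0},{"jaw":-1,"tx":-0.1,"ty":0.4,"tz":0,"ax":0,"ay":0,"az":0},{"jaw":-1,"tx":-0.1,"ty":0.3,"tz":0,"ax":0,"ay":0,"az":0},{"jaw":-1,"tx":-0.2,"ty":-0.1,"tz":0,"ax":0,"ay":0,"az":0},{"jaw":-1,"tx":-0.3,"ty":-0.8,"tz":0,"ax":0,"ay":0,"az":0},{"jaw":-1,"tx":-0.5,"ty":-1.7,"tz":0,"ax":0,"ay":0,"az":0},{"jaw":-1,"tx":-0.6,"ty":-2.8,"tz":0,"ax":0,"ay":0,"az":0},{"jaw":-1,"tx":-0.8,"ty":-3.8,"tz":0,"ax":0,"ay":0,"az":0}]' | head -2
python3 adv.py -0.8 -3.8 8; python3 plan.py 16 28 84 6
```

```text
clock: 18.25
position: [0.5424, -0.0415, 0.1344]
n 9 sd 0.0003 t 18.30 c 0.0185 width 0.262 | tcp jig [-0.0292  0.0089] z 0.1343 s -0.0096 | rear x 0.1277 | f jig [-4.25 -1.  ]
n 9 sd 0.0003 t 18.35 c 0.0173 width 0.263 | tcp jig [-0.0293  0.0095] z 0.1343 s -0.0077 | rear x 0.1276 | f jig [-4.21 -0.16]
n 9 sd 0.0004 t 18.40 c 0.0166 width 0.264 | tcp jig [-0.0293  0.01  ] z 0.1344 s -0.0066 | rear x 0.1276 | f jig [-4.76  0.51]
c 0.0156 v -0.0181 cmd [-0.0291  0.0112] row 77
cost 0.1787190490765791 6
c all [14, 12, 10, 8, 7, 6, 5, 5, 5, 5, 5]
s all [0, 3, 2, 0, -3, -3, -2, -1, 0, 0, 0]
[{"jaw": -1, "tx": 0.1, "ty": 0.2, "tz": 0, "ax": 0, "ay": 0, "az": 0}, {"jaw": -1, "tx": 0.1, "ty": 0.3, "tz": 0, "ax": 0, "ay": 0, "az": 0}, {"jaw": -1, "tx": 0.0, "ty": 0.1, "tz": 0, "ax": 0, "ay": 0, "az": 0}, {"jaw": -1, "tx": -0.0, "ty": -0.3, "tz": 0, "ax": 0, "ay": 0, "az": 0}, {"jaw": -1, "tx": -0.1, "ty": -0.7, "tz": 0, "ax": 0, "ay": 0, "az": 0}, {"jaw": -1, "tx": -0.1, "ty": -0.8, "tz": 0, "ax": 0, "ay": 0, "az": 0}]
```

```bash
python3 -m pendant '[{"jaw":-1,"tx":0.1,"ty":0.2,"tz":0,"ax":0,"ay":0,"az":0},{"jaw":-1,"tx":0.1,"ty":0.3,"tz":0,"ax":0,"ay":0,"az":0},{"jaw":-1,"tx":0,"ty":0.1,"tz":0,"ax":0,"ay":0,"az":0},{"jaw":-1,"tx":0,"ty":-0.3,"tz":0,"ax":0,"ay":0,"az":0},{"jaw":-1,"tx":-0.1,"ty":-0.7,"tz":0,"ax":0,"ay":0,"az":0},{"jaw":-1,"tx":-0.1,"ty":-0.8,"tz":0,"ax":0,"ay":0,"az":0}]' | head -2
python3 adv.py -0.1 -0.8 6; python3 plan.py 16 28 89 5
```

```text
clock: 19.15
position: [0.541, -0.0489, 0.1343]
n 9 sd 0.0007 t 19.20 c 0.0129 width 0.263 | tcp jig [-0.0292  0.0027] z 0.1343 s -0.0102 | rear x 0.1276 | f jig [-5.17 -0.47]
n 9 sd 0.0007 t 19.25 c 0.0129 width 0.264 | tcp jig [-0.0292  0.0028] z 0.1343 s -0.0101 | rear x 0.1274 | f jig [-4.57 -0.32]
n 9 sd 0.0007 t 19.30 c 0.0130 width 0.263 | tcp jig [-0.0292  0.0028] z 0.1343 s -0.0101 | rear x 0.1275 | f jig [-5.19 -0.41]
c 0.0131 v 0.0025 cmd [-0.029   0.0031] row 83
cost 0.7203398186034962 7
c all [13, 14, 14, 13, 13, 12, 11, 11, 11, 11]
s all [-1, 7, 10, 8, 4, 0, -1, -1, 0, 0]
[{"jaw": -1, "tx": 0.1, "ty": 0.9, "tz": 0, "ax": 0, "ay": 0, "az": 0}, {"jaw": -1, "tx": 0.3, "ty": 1.8, "tz": 0, "ax": 0, "ay": 0, "az": 0}, {"jaw": -1, "tx": 0.3, "ty": 2.1, "tz": 0, "ax": 0, "ay": 0, "az": 0}, {"jaw": -1, "tx": 0.3, "ty": 1.8, "tz": 0, "ax": 0, "ay": 0, "az": 0}, {"jaw": -1, "tx": 0.2, "ty": 1.3, "tz": 0, "ax": 0, "ay": 0, "az": 0}]
```

```bash
python3 -m pendant '[{"jaw":-1,"tx":0.1,"ty":0.8,"tz":0,"ax":0,"ay":0,"az":0},{"jaw":-1,"tx":0.1,"ty":1,"tz":0,"ax":0,"ay":0,"az":0}]' | head -2
python3 adv.py 0.1 1 2; python3 plan.py 16 28 103 10
```

```text
clock: 19.55
position: [0.5424, -0.0382, 0.1344]
n 9 sd 0.0004 t 19.60 c 0.0142 width 0.261 | tcp jig [-0.0295  0.0137] z 0.1344 s -0.0005 | rear x 0.1274 | f jig [-5.35  0.34]
n 9 sd 0.0006 t 19.65 c 0.0144 width 0.262 | tcp jig [-0.0296  0.0135] z 0.1343 s -0.0009 | rear x 0.1274 | f jig [-5.28  1.14]
n 9 sd 0.0006 t 19.70 c 0.0146 width 0.261 | tcp jig [-0.0296  0.0133] z 0.1343 s -0.0013 | rear x 0.1274 | f jig [-4.57  0.26]
c 0.0148 v 0.0038 cmd [-0.0294  0.0132] row 85
cost 0.01932356747321543 10
c all [15, 15, 16, 15, 15, 14, 13, 12, 10, 8, 7, 5, 3, 2, 1, 1, 0, 0, 0, 0, 0, 0]
s all [0, 3, 6, 8, 10, 10, 10, 9, 7, 5, 3, 1, -1, -2, -3, -3, -2, -1, 0, 0, 0, 0]
[{"jaw": -1, "tx": 0.1, "ty": 0.2, "tz": 0, "ax": 0, "ay": 0, "az": 0}, {"jaw": -1, "tx": 0.1, "ty": 0.5, "tz": 0, "ax": 0, "ay": 0, "az": 0}, {"jaw": -1, "tx": 0.2, "ty": 0.8, "tz": 0, "ax": 0, "ay": 0, "az": 0}, {"jaw": -1, "tx": 0.2, "ty": 1.0, "tz": 0, "ax": 0, "ay": 0, "az": 0}, {"jaw": -1, "tx": 0.2, "ty": 1.1, "tz": 0, "ax": 0, "ay": 0, "az": 0}, {"jaw": -1, "tx": 0.2, "ty": 1.1, "tz": 0, "ax": 0, "ay": 0, "az": 0}, {"jaw": -1, "tx": 0.2, "ty": 1.0, "tz": 0, "ax": 0, "ay": 0, "az": 0}, {"jaw": -1, "tx": 0.2, "ty": 0.7, "tz": 0, "ax": 0, "ay": 0, "az": 0}, {"jaw": -1, "tx": 0.1, "ty": 0.4, "tz": 0, "ax": 0, "ay": 0, "az": 0}, {"jaw": -1, "tx": 0.1, "ty": 0.0, "tz": 0, "ax": 0, "ay": 0, "az": 0}]
```

Good gentle plan; execute its first 10 rows.

```bash
python3 -m pendant '[{"jaw":-1,"tx":0.1,"ty":0.2,"tz":0,"ax":0,"ay":0,"az":0},{"jaw":-1,"tx":0.1,"ty":0.5,"tz":0,"ax":0,"ay":0,"az":0},{"jaw":-1,"tx":0.2,"ty":0.8,"tz":0,"ax":0,"ay":0,"az":0},{"jaw":-1,"tx":0.2,"ty":1,"tz":0,"ax":0,"ay":0,"az":0},{"jaw":-1,"tx":0.2,"ty":1.1,"tz":0,"ax":0,"ay":0,"az":0},{"jaw":-1,"tx":0.2,"ty":1.1,"tz":0,"ax":0,"ay":0,"az":0},{"jaw":-1,"tx":0.2,"ty":1,"tz":0,"ax":0,"ay":0,"az":0},{"jaw":-1,"tx":0.2,"ty":0.7,"tz":0,"ax":0,"ay":0,"az":0},{"jaw":-1,"tx":0.1,"ty":0.4,"tz":0,"ax":0,"ay":0,"az":0},{"jaw":-1,"tx":0.1,"ty":0,"tz":0,"ax":0,"ay":0,"az":0}]' | head -2
python3 adv.py 0.1 0 10; python3 plan.py 16 28 102 6
```

```text
clock: 20.95
position: [0.543, -0.0387, 0.1343]
n 9 sd 0.0004 t 21.00 c 0.0111 width 0.265 | tcp jig [-0.0286  0.0125] z 0.1343 s 0.0014 | rear x 0.1281 | f jig [-5.46 -1.02]
n 9 sd 0.0004 t 21.05 c 0.0105 width 0.265 | tcp jig [-0.0285  0.0127] z 0.1343 s 0.0022 | rear x 0.1283 | f jig [-6.06  0.  ]
n 9 sd 0.0005 t 21.10 c 0.0102 width 0.261 | tcp jig [-0.0285  0.0129] z 0.1343 s 0.0026 | rear x 0.1284 | f jig [-4.46  0.4 ]
c 0.0098 v -0.0085 cmd [-0.0284  0.0133] row 95
cost 0.06886302311967846 7
c all [9, 8, 6, 5, 4, 4, 3, 3, 3, 3, 3]
s all [5, 5, 4, 1, -1, -2, -1, -1, 0, 0, 0]
[{"jaw": -1, "tx": -0.0, "ty": 0.1, "tz": 0, "ax": 0, "ay": 0, "az": 0}, {"jaw": -1, "tx": -0.1, "ty": -0.0, "tz": 0, "ax": 0, "ay": 0, "az": 0}, {"jaw": -1, "tx": -0.1, "ty": -0.3, "tz": 0, "ax": 0, "ay": 0, "az": 0}, {"jaw": -1, "tx": -0.2, "ty": -0.7, "tz": 0, "ax": 0, "ay": 0, "az": 0}, {"jaw": -1, "tx": -0.2, "ty": -1.0, "tz": 0, "ax": 0, "ay": 0, "az": 0}, {"jaw": -1, "tx": -0.2, "ty": -1.1, "tz": 0, "ax": 0, "ay": 0, "az": 0}]
```

```bash
python3 -m pendant '[{"jaw":-1,"tx":0,"ty":0,"tz":0,"ax":0,"ay":0,"az":0},{"jaw":-1,"tx":-0.1,"ty":-0.2,"tz":0,"ax":0,"ay":0,"az":0},{"jaw":-1,"tx":-0.1,"ty":-0.5,"tz":0,"ax":0,"ay":0,"az":0},{"jaw":-1,"tx":-0.1,"ty":-0.7,"tz":0,"ax":0,"ay":0,"az":0},{"jaw":-1,"tx":-0.1,"ty":-0.7,"tz":0,"ax":0,"ay":0,"az":0}]' | head -2
python3 adv.py -0.1 -0.7 5; python3 plan.py 16 28 107 6
```

```text
clock: 21.72
position: [0.5422, -0.0457, 0.1343]
n 9 sd 0.0005 t 21.77 c 0.0101 width 0.260 | tcp jig [-0.0286  0.0062] z 0.1342 s -0.0040 | rear x 0.1282 | f jig [-5.13 -0.51]
n 9 sd 0.0005 t 21.82 c 0.0102 width 0.262 | tcp jig [-0.0286  0.0063] z 0.1343 s -0.0039 | rear x 0.1283 | f jig [-5.26 -0.67]
n 9 sd 0.0005 t 21.88 c 0.0101 width 0.262 | tcp jig [-0.0285  0.0063] z 0.1343 s -0.0038 | rear x 0.1282 | f jig [-5.44 -0.63]
c 0.0101 v -0.0005 cmd [-0.0284  0.0062] row 100
cost 0.27093799049937134 9
c all [10, 10, 10, 9, 8, 7, 7, 6, 6, 6, 6]
s all [2, 7, 9, 7, 4, 0, -1, -1, 0, 0, 0]
[{"jaw": -1, "tx": 0.0, "ty": 0.6, "tz": 0, "ax": 0, "ay": 0, "az": 0}, {"jaw": -1, "tx": 0.1, "ty": 1.1, "tz": 0, "ax": 0, "ay": 0, "az": 0}, {"jaw": -1, "tx": 0.1, "ty": 1.2, "tz": 0, "ax": 0, "ay": 0, "az": 0}, {"jaw": -1, "tx": 0.1, "ty": 1.0, "tz": 0, "ax": 0, "ay": 0, "az": 0}, {"jaw": -1, "tx": 0.0, "ty": 0.6, "tz": 0, "ax": 0, "ay": 0, "az": 0}, {"jaw": -1, "tx": -0.0, "ty": 0.2, "tz": 0, "ax": 0, "ay": 0, "az": 0}]
```

```bash
H='{}'; python3 -m pendant '[{"jaw":-1,"tx":0,"ty":0.2,"tz":0,"ax":0,"ay":0,"az":0},{"jaw":-1,"tx":0,"ty":0.4,"tz":0,"ax":0,"ay":0,"az":0},{"jaw":-1,"tx":0,"ty":0.4,"tz":0,"ax":0,"ay":0,"az":0},{"jaw":-1,"tx":0,"ty":0.4,"tz":0,"ax":0,"ay":0,"az":0},{"jaw":-1,"tx":0,"ty":0.4,"tz":0,"ax":0,"ay":0,"az":0},{"jaw":-1,"tx":0,"ty":0.4,"tz":0,"ax":0,"ay":0,"az":0}]' | head -2
python3 adv.py 0 0.4 6; python3 look.py .06; python3 look.py .06
```

```text
clock: 22.62
position: [0.5423, -0.0415, 0.1343]
n 9 sd 0.0005 t 22.68 c 0.0102 width 0.262 | tcp jig [-0.0291  0.0102] z 0.1343 s 0.0001 | rear x 0.1277 | f jig [-4.62 -0.57]
n 9 sd 0.0005 t 22.73 c 0.0102 width 0.261 | tcp jig [-0.0291  0.0102] z 0.1343 s -0.0000 | rear x 0.1276 | f jig [-5.89 -0.16]
```

Balanced at rest with s ≈ 0. Now hold for over 6 s, checking midway.

```bash
for i in 1 2; do python3 -m pendant '[{"jaw":-1,"tx":0,"ty":0,"tz":0,"ax":0,"ay":0,"az":0},{"jaw":-1,"tx":0,"ty":0,"tz":0,"ax":0,"ay":0,"az":0},{"jaw":-1,"tx":0,"ty":0,"tz":0,"ax":0,"ay":0,"az":0},{"jaw":-1,"tx":0,"ty":0,"tz":0,"ax":0,"ay":0,"az":0},{"jaw":-1,"tx":0,"ty":0,"tz":0,"ax":0,"ay":0,"az":0},{"jaw":-1,"tx":0,"ty":0,"tz":0,"ax":0,"ay":0,"az":0},{"jaw":-1,"tx":0,"ty":0,"tz":0,"ax":0,"ay":0,"az":0},{"jaw":-1,"tx":0,"ty":0,"tz":0,"ax":0,"ay":0,"az":0},{"jaw":-1,"tx":0,"ty":0,"tz":0,"ax":0,"ay":0,"az":0},{"jaw":-1,"tx":0,"ty":0,"tz":0,"ax":0,"ay":0,"az":0}]'|head -1; python3 look.py .06; done
```

```text
clock: 23.98
n 9 sd 0.0005 t 24.02 c 0.0103 width 0.261 | tcp jig [-0.0291  0.0102] z 0.1343 s -0.0001 | rear x 0.1279 | f jig [-5.2   0.17]
clock: 25.28
n 9 sd 0.0005 t 25.32 c 0.0103 width 0.262 | tcp jig [-0.0291  0.0102] z 0.1343 s -0.0001 | rear x 0.1277 | f jig [-4.5   1.02]
```

```bash
for i in 1 2 3; do python3 -m pendant '[{"jaw":-1,"tx":0,"ty":0,"tz":0,"ax":0,"ay":0,"az":0},{"jaw":-1,"tx":0,"ty":0,"tz":0,"ax":0,"ay":0,"az":0},{"jaw":-1,"tx":0,"ty":0,"tz":0,"ax":0,"ay":0,"az":0},{"jaw":-1,"tx":0,"ty":0,"tz":0,"ax":0,"ay":0,"az":0},{"jaw":-1,"tx":0,"ty":0,"tz":0,"ax":0,"ay":0,"az":0},{"jaw":-1,"tx":0,"ty":0,"tz":0,"ax":0,"ay":0,"az":0},{"jaw":-1,"tx":0,"ty":0,"tz":0,"ax":0,"ay":0,"az":0},{"jaw":-1,"tx":0,"ty":0,"tz":0,"ax":0,"ay":0,"az":0},{"jaw":-1,"tx":0,"ty":0,"tz":0,"ax":0,"ay":0,"az":0},{"jaw":-1,"tx":0,"ty":0,"tz":0,"ax":0,"ay":0,"az":0}]'|head -1; done; python3 look.py .06 && python3 -c "
from rig import manip; print(manip.sign_off())"
```

```text
clock: 26.58
clock: 27.82
clock: 29.08
n 9 sd 0.0005 t 29.12 c 0.0103 width 0.261 | tcp jig [-0.0291  0.0102] z 0.1343 s -0.0001 | rear x 0.1279 | f jig [-5.09 -0.02]
the job is handed in; nothing more can be done
None
```

I pressed the wheel in about 60 mm at mid-edge, rolled it to the left screw, then the right, and back, and handed in at 29 s still pressing about 5 N after a balanced hold of over 6 s with the jig at rest 10 mm left of its middle (peak cross about 91 mm, short of the stops); reaching each screw rests on the planned path, since no picture was taken at the extremes, and while steadying the jig the wheel rolled up to about 25 mm right of the middle before the left screw and up to about 50 mm left after the right one.

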